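Set up the splash screen of the plaster turning wheel and hold it upright

ROBOT

A 7-joint arm with a two-finger parallel gripper is mounted at the origin on the work surface. World frame = base frame: x ahead of the robot, y to its left, z up, the work surface at z = 0. Lengths are in m, angles in rad, forces in N, time in s.
With the tool pointing down it reaches from about 0.4 to 0.85 m from the base axis. Payload 4.5 kg.
Tool frame: the origin (TCP) lies on the centre line of the jaws, within the pads' length; the fingertips stand 8 mm ahead of it and the grasp point (between the pads) lies 11 mm behind it; z points along the fingers, x is the direction in which the jaws open and shut, and the axes are right-handed (so a half turn about z gives the same grasp; the last joint's range is limited). The gripper opens to 88 mm and grips with 3 to 60 N. Pads are 18 mm wide; open, the fingers measure 123 mm over their backs; the gripper's body (75 mm by 187 mm) begins 45 mm behind the grasp point.
Start: joints at [-1.252, 0.689, -0.195, 1.565, 0.157, 0.902, -0.215], TCP at [0.176, 0.6, 0.247] pointing down, gripper open.
Joint ranges: [-3.01, 3.01], [-0.46, 2.08], [-1.47, 1.51], [0.13, 2.56], [-1, 4.14], [0.04, 2.09], [-2.66, 2.66]. Speed limits (rad/s): [2.57, 2.57, 3.14, 3.14, 3.14, 3.14, 3.14].

INTERFACE

Orientations are given as a unit quaternion [x, y, z, w].
In Python, from plant import get_state, snapshot, finish_job, boxes_of, pinpoint gives the robot as it stands.
- The arm moves only by the shell command python3 -m creep 'ROWS' [FORCE]. ROWS is JSON, a list of rows, each an object with "hand": the finger opening in m, from 0 to 0.0881; "slide": the shift along the tool's x, y, z in m, a list of three; "turn": the turn about the tool's z in degrees. A call has 1 to 5 rows; each row shifts and turns the commanded pose from where the row before left it, along the tool's axes as they then stand; what a row does not reach is not made up. A row lasts 1/8 s, in which the tool goes at most 62.5 mm and 10.7 degrees, less where a joint would pass 70% of its speed; a pose out of reach is approached as far as the arm can. A call is refused whole if a number of a shift passes 0.0625 or a number of a turn 10.7, either way. A call with a gripper value outside its range is refused whole. The fingers move at their own pace and stop on an object; FORCE is the grip in N (left out, the last holds). Time passes only in rows, so rows that do not move let the fingers close. It gives the time, the measured TCP pose, the force and the opening at its end, in the units of the state.
- get_state(): the state, without advancing time (a new reading comes with each control period).
- snapshot(name): name is "scene" or "top"; returns a dict with "frame" (384x512x3 uint8, red, green, blue), "depth" (384x512 float32, m along the optical axis (not along the pixel's ray), 0 where there is no reading), "mtx" (3x3 intrinsics, pixels), "camera_from_world" (4x4, takes a point from world to camera coordinates). Camera axes: x right, y down, z forward; pixel columns grow to the right and rows downward; lengths in m; the calibration is good to about 2 mm. A picture is of the moment at which its call begins.
- finish_job(): hands the job in, once; it reports no verdict.
Trained networks look in a picture, given as the dict that the camera call returned (one of the last four; its "shot" number tells which), for a name from the list of things; names that differ only in an ending like _2 or _b are one class to them, and where a whole thing is asked for, a point or a joint stands for the part that bears it (a point fixed in the world has none). Each returns a list of dicts, best first, with "conf" (0 to 1); they miss things now and then, are a little off and sometimes report something else, mostly with a low value. They report only what shows in the picture. A call takes as long as a camera call.
- boxes_of(target, picture): "uv" ([column, row] in pixels, amid what is visible of it).
- pinpoint(target, picture): "uv" ([column, row] in pixels: a listed point, or the origin of a listed thing).
The state is a dict: "clock": time; "q": joint angles; "qd": joint speeds; "joint_torque": joint torques, N m; "tool_pos": TCP position; "eef_rot": TCP orientation; "contact_force": force on the tool from outside, world axes, zero at the start; "moment": the same for the moment, N m; "opening": opening from 0.0 (shut) to 1.0 (fully open).
Only numpy, scipy, OpenCV 4.12 (cv2) and the standard library are available. Lean on these libraries where they do the work, as an engineer would, in place of code of your own. Each camera call takes 0.05 s, during which the arm holds its last target.

TASK

Get the splash screen beside the plaster wheel ready: first clear the stray mixing cup away from where the screen's kickstand will land, by nesting it all the way into the matching cup. Then flip the kickstand down over centre until it snaps against its stop, take the screen by its top bar and bring it up off the wheel until it stands upright with the kickstand's foot on the bench. It would fall back onto the wheel by itself, so finish still gripping the top bar and holding it there, and leave everything else on the bench where it is.

Things in the scene. Friction and masses are not known exactly. Their poses are not given: they have to be found in the camera images.
- rail: Dark steel floor rail 320 x 50 x 6 mm under the splash screen, fixed. Origin: middle of its underside, on the bench. x: along the rail, away from the robot (within 0.25 rad); +y: the kickstand's side (left from the robot); -y: the plaster wheel (280 mm across, 110 high, model on it to 168). Two bosses carry the screen's hub axis, along rail x, 25 mm above the bench over the rail's centre line.
- screen (a joint): Lean of the screen about the hub axis: 0 = upright, positive = tipped to the wheel side. Starts resting on the wheel rim at 0.22 to 0.4 and swings freely: 1.2 kg, the top bar needs up to 4 N. Left alone it falls back onto the wheel, even from upright.
- bar_mid (a point): Middle of the screen's top bar, on its axis: round steel tube 16 mm thick, 255 mm from the hub axis, straight for 105 mm either way. Open gap of 57 mm below it, then the white panel (top edge 190 mm from the hub axis, a 40 mm drip lip to the wheel side). Frame 260 mm wide. x along the bar, z up in the screen's plane, y square to the screen, to the kickstand side.
- stand (a joint): Angle of the kickstand about its pivot on the screen: 0 = folded, along the screen, pointing to the robot's end of the rail; 1.71 = down, at its stop. A spring pulls it to the nearer end: 2 to 3 N at the foot starts it from folded, dead centre is at about 0.87; beyond that it snaps down and stays.
- foot (a point): Centre of the rubber ball foot (22 mm across) of the kickstand; x axis: along the leg (tube 14 mm thick), from pivot to foot, 131 mm. With the screen upright, in the rail's frame (mm): pivot (60,48,113); foot folded (-71,48,113), 60 free between leg and panel; foot down (78,128,11), just on the bench. All turns with the screen. It swings in a circle about the pivot: out to +y and down, then along +x.
- stray_cup_mid (a point): Centre, half-way up, of the loose grey cup standing beside the screen where the kickstand will land. Round tapered open cup, upright: 80 mm high, 44 mm across at the foot, 66 mm at the rim, wall 3 mm, raised inner floor 34 mm above its underside, 40 to 85 g. z is its axis.
- home_cup_mid (a point): Centre, half-way up, of the identical loose cup standing off to the left, which receives the other. Fully nested, the upper cup rests on this one's floor, coaxial (1.5 mm play all round), 34 mm higher, so its rim stands 34 mm proud. z is its axis.

How it is judged:
On the way, in this order (a step that is already met when the one before it is completed fails the run):
1. the stray cup is nested fully and coaxially in the standing home cup and let go (horizontal distance between stray_cup_mid and home_cup_mid below 0.006 m and z of stray_cup_mid in the frame of home_cup_mid between 0.025 and 0.042 m and angle between home_cup_mid's own z axis and vertical below 0.08 rad and angle between the z axis of stray_cup_mid and the z axis of home_cup_mid, either way round below 0.08 rad and height (world z) of home_cup_mid below 0.046 m and contact force between the fingers and stray_cup below 0.1 N), for 0.2 s.
2. the kickstand has been flipped over centre and rests at its down stop, screen still leaning on the wheel side (value of joint stand above 1.62 rad and value of joint screen above 0.1 rad), for 0.2 s.
At the end, for the whole second after the job is handed in: Kickstand at its down stop (over 1.62 rad); screen still and upright within 0.05 rad, its foot within 6 mm of the bench; the top bar between the fingers, gripped with over 3 N; the stray cup fully nested in the upright home cup (axes within 6 mm, 25 to 42 mm higher) and untouched (all of step 1 and value of joint stand above 1.62 rad and value of joint screen between -0.05 and 0.05 rad and height (world z) of foot below 0.017 m and velocity of joint screen between -0.05 and 0.05 rad/s and contact force between the fingers and screen above 3 N and y of the grasp point in the frame of bar_mid between -0.015 and 0.015 m and z of the grasp point in the frame of bar_mid between -0.03 and 0.02 m); the arm keeps its last pose, push and grip.
It fails at once if another thing on the bench is pushed more than 30 mm or tipped over (distance of any of soap_jar, oil_bottle, mix_bowl, brush, scraper, chuck, mould from where it was at the start of the episode above 0.03 m or angle between any of soap_jar, oil_bottle, mix_bowl, brush, scraper, chuck, mould's own z axis and vertical above 0.5 rad).
It fails at once if a mixing cup is tipped over (angle between stray_cup_mid's own z axis and vertical above 0.8 rad or angle between home_cup_mid's own z axis and vertical above 0.5 rad).
It also fails if it takes over 61 s, if anything falls off the work surface, if the arm or the gripper's body presses on something with over 40 N, if the wrist force passes 120 N, or if a joint passes its speed limit or range.

## Working session

There is one attempt and no reset: what is moved stays moved. The work goes in short steps, Python scripts to look and compute and a shell command to move; the robot and the scene stay as the last step left them, time stands still between calls to the robot, and variables do not carry over. Pictures are saved under pics/ and viewed, and the job is handed in when it is done.

```bash
ls; mkdir -p pics; cat > h.py <<'E'
import numpy as np, cv2, json
from plant import get_state, snapshot, finish_job, boxes_of, pinpoint
from scipy.spatial.transform import Rotation as R
def w(p,uv,d=None,r=2):
    u,v=uv; 
    if d is None:
        a=p["depth"][int(v)-r:int(v)+r+1,int(u)-r:int(u)+r+1]; a=a[a>0]; d=np.median(a)
    c=np.linalg.inv(p["mtx"])@np.array([u,v,1])*d
    return (np.linalg.inv(p["camera_from_world"])@np.append(c,1))[:3]
def atz(p,uv,z):
    T=np.linalg.inv(p["camera_from_world"]); o=T[:3,3]; d=T[:3,:3]@(np.linalg.inv(p["mtx"])@np.array([uv[0],uv[1],1]))
    return o+d*(z-o[2])/d[2]
def px(p,X):
    c=p["camera_from_world"]@np.append(X,1); k=p["mtx"]@c[:3]; return k[:2]/k[2]
def cloud(p):
    h,wd=p["depth"].shape; v,u=np.mgrid[:h,:wd]
    c=np.stack([u,v,np.ones_like(u)],-1)@np.linalg.inv(p["mtx"]).T*p["depth"][...,None]
    T=np.linalg.inv(p["camera_from_world"]); return c@T[:3,:3].T+T[:3,3]
def save(p,n): cv2.imwrite(f"pics/{n}.png",p["frame"][...,::-1])
np.set_printoptions(precision=4,suppress=True)
E
python3 - <<'E'
from h import *
s=get_state(); print(s)
for n in ("scene","top"):
    p=snapshot(n); save(p,n+"0"); print(n,p["camera_from_world"],p["mtx"])
    for t in ["rail","screen","bar_mid","stand","foot","stray_cup_mid","home_cup_mid"]:
        for f in (boxes_of,pinpoint):
            try:
                for r in f(t,p)[:2]: print(n,t,f.__name__,r["uv"],round(r["conf"],2), w(p,r["uv"]))
            except Exception as e: print(n,t,f.__name__,e)
E
```

```text
pics
{'clock': 0.0, 'q': array([-1.2522,  0.69  , -0.1945,  1.5664,  0.1573,  0.9025, -0.2151]), 'qd': array([ 0.0004,  0.0006,  0.0013, -0.001 , -0.0001,  0.0005,  0.0001]), 'joint_torque': array([  0.0001, -52.7558,  -1.2673, -15.3437,  -0.0528,   0.0064,
         0.0002]), 'tool_pos': array([0.1755, 0.5992, 0.2459]), 'eef_rot': array([ 0.8003,  0.5996, -0.0007,  0.0006]), 'contact_force': array([-0.3662,  0.9285, -0.0312]), 'moment': array([-0.0001, -0.0117,  0.0121]), 'opening': 1.0017849994569035}
scene [[-0.103   0.9946  0.0121 -0.0739]
 [ 0.853   0.0945 -0.5132 -0.3857]
 [-0.5116 -0.0425 -0.8582  1.3259]
 [ 0.      0.      0.      1.    ]] [[469.0653   0.     252.2271]
 [  0.     469.0653 193.6809]
 [  0.       0.       1.    ]]
scene rail call [123.3, 224.5] 0.7 [ 0.6025 -0.1216  0.1083]
scene rail call [160.5, 245.6] 0.96 [ 0.596  -0.064   0.0078]
scene screen call [117.5, 216.5] 0.89 [ 0.5974 -0.1292  0.1309]
scene screen call [159.0, 222.6] 0.5 [ 0.6002 -0.0472  0.1278]
scene screen call it knows: bar_mid, foot, home_cup_mid, rail, stray_cup_mid
scene bar_mid call [117.4, 
[... 1407 characters left out ...]
410.8, 170.9] 0.79 [ 0.6018 -0.1532  0.2739]
top stand call [339.5, 189.2] 0.59 [ 0.5841 -0.0531  0.1291]
top stand call it knows: bar_mid, foot, home_cup_mid, rail, stray_cup_mid
top foot call [341.5, 193.4] 0.67 [ 0.5754 -0.057   0.1296]
top foot call [343.1, 220.1] 0.87 [ 0.5205 -0.0585  0.1328]
top stray_cup_mid call [290.4, 151.2] 0.9 [0.6805 0.0391 0.0336]
top stray_cup_mid call [340.9, 186.3] 0.63 [ 0.59   -0.056   0.1297]
top stray_cup_mid call [288.7, 156.2] 0.78 [0.669  0.0431 0.0341]
top home_cup_mid call [380.0, 177.6] 0.51 [ 0.6064 -0.1342  0.1409]
top home_cup_mid call [174.3, 199.5] 0.71 [0.5715 0.3003 0.0336]
top home_cup_mid call [340.9, 217.7] 0.44 [ 0.5255 -0.0542  0.1322]
```

View pics/scene0.png

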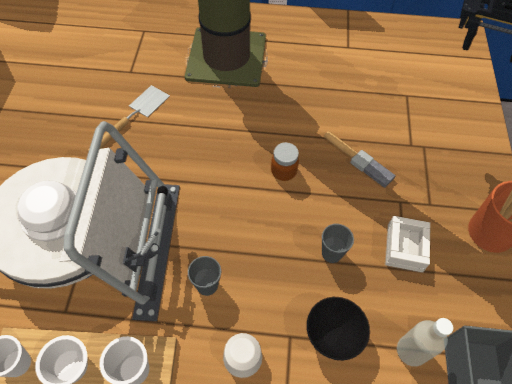

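View pics/top0.png

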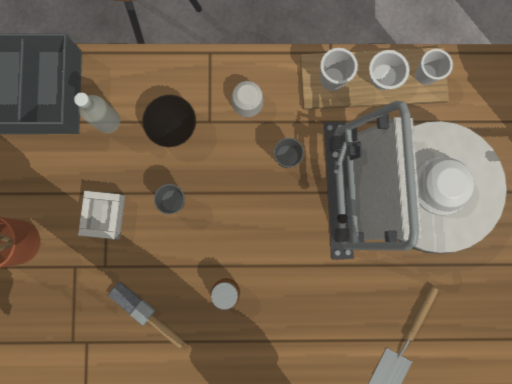

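```bash
python3 - <<'E'
from h import *
p=snapshot("top"); c=cloud(p); 
import scipy.optimize as so
def circ(P):
    r=so.least_squares(lambda x:np.hypot(P[:,0]-x[0],P[:,1]-x[1])-x[2],[*P[:,:2].mean(0),.03],loss='soft_l1',f_scale=.001); return r.x
for nm in("top","scene"):
  p=snapshot(nm); c=cloud(p)
  for n,g in(("stray",(.669,.043)),("home",(.570,.302))):
    m=(np.hypot(c[...,0]-g[0],c[...,1]-g[1])<.05)&(c[...,2]>.074)&(c[...,2]<.086)
    P=c[m]; print(nm,n,len(P),circ(P),P[:,2].max())
  # bar
  m=(c[...,2]>.24)&(c[...,2]<.31)&(c[...,0]>.45)&(c[...,0]<.8)&(c[...,1]>-.25)&(c[...,1]<-.02)
  P=c[m]; print(nm,"bar",len(P)); 
  if len(P)>50:
    mu=P.mean(0);u,s,v=np.linalg.svd(P-mu);print(mu,v[0],s/np.sqrt(len(P)),P.min(0),P.max(0))
E
```

```text
top stray 145 [0.6702 0.0482 0.0308] 0.08405615850246795
top home 152 [0.5697 0.3051 0.0308] 0.08443203122644993
top bar 1492
[ 0.5962 -0.1495  0.2703] [-0.9992 -0.0407 -0.0043] [0.0805 0.008  0.0035] [ 0.4624 -0.1639  0.2407] [ 0.7358 -0.1298  0.2792]
scene stray 218 [0.672  0.0494 0.0308] 0.08350442075132603
scene home 205 [0.5713 0.3065 0.0309] 0.08479193919753736
scene bar 1540
[ 0.6206 -0.1467  0.2697] [ 0.999   0.0431 -0.0145] [0.0815 0.0087 0.0034] [ 0.4668 -0.1626  0.24  ] [ 0.7385 -0.1278  0.2785]
```

The scene image shows the stray cup at (204,272), the home cup at (337,240), the top bar at (85,180) and the folded stand near (158,220). The top image agrees. Next I measure the rail and plan the cup approach.

```bash
cat >> h.py <<'E'
def yaw_of(s=None):
    s=s or get_state(); x=R.from_quat(s["eef_rot"]).as_matrix()[:,0]; return np.degrees(np.arctan2(x[1],x[0]))
def plan(wps,step=.05,turn=10):
    """wps: list of (xyz,yaw_deg or None); prints rows in tool axes (shift first, then turn)"""
    s=get_state(); pos=s["tool_pos"].copy(); M=R.from_quat(s["eef_rot"]).as_matrix()
    for X,yw in wps:
        X=np.array(X,float); y0=np.degrees(np.arctan2(M[1,0],M[0,0]))
        dy=0 if yw is None else -((yw-y0+180)%360-180)
        d=X-pos; n=max(1,int(np.ceil(max(np.linalg.norm(d)/step,abs(dy)/turn)-1e-6)))
        for i in range(n):
            rem=(X-pos)/(n-i); sl=np.round(M.T@rem,4); t=round(dy/n,1)
            pos=pos+M@sl; M=M@R.from_euler('z',t,degrees=True).as_matrix()
            print(json.dumps({"slide":sl.tolist(),"turn":t}), pos)
        print('--')
def st():
    s=get_state(); print("t",round(s["clock"],2),"pos",s["tool_pos"],"yaw",round(yaw_of(s),1),"F",s["contact_force"],"open",round(s["opening"]*.088,4)); return s
E
python3 - <<'E'
from h import *
p=snapshot("top"); c=cloud(p); f=p["frame"].astype(int)
for nm in("top","scene"):
    p=snapshot(nm); c=cloud(p); f=p["frame"].astype(int)
    m=(f.sum(-1)<260)&(abs(f[...,0]-f[...,2])<25)&(c[...,2]>-.002)&(c[...,2]<.012)&(c[...,0]>.4)&(c[...,0]<.8)&(c[...,1]>-.12)&(c[...,1]<.012)
    P=c[m]; print(nm,len(P),P.min(0),P.max(0))
    r=cv2.minAreaRect((P[:,:2]*1000).astype(np.float32)); print(r)
    v=f.copy().astype(np.uint8); v[m]=[255,0,0]; cv2.imwrite(f"pics/rail_{nm}.png",cv2.resize(v[...,::-1],(768,576)))
plan([((.671,.049,.247),4),((.671,.049,.075),4)],step=.055)
st()
E
```

```text
top 1534 [ 0.4385 -0.119  -0.002 ] [0.7587 0.0114 0.0118]
((599.81494140625, -46.90647888183594), (127.90737915039062, 320.1587219238281), 86.82074737548828)
scene 1443 [ 0.4398 -0.0992 -0.0013] [ 0.7583 -0.04    0.012 ]
((599.4139404296875, -71.53075408935547), (317.71734619140625, 52.13544845581055), 2.3290011882781982)
{"slide": [-0.0278, 0.045, -0.0], "turn": 5.0} [0.211  0.5605 0.2468]
{"slide": [-0.0238, 0.0473, -0.0], "turn": 5.0} [0.2464 0.5212 0.2467]
{"slide": [-0.0196, 0.0492, -0.0], "turn": 5.0} [0.2818 0.4818 0.2467]
{"slide": [-0.0152, 0.0507, -0.0], "turn": 5.0} [0.3172 0.4424 0.2467]
{"slide": [-0.0107, 0.0518, -0.0], "turn": 5.0} [0.3526 0.4031 0.2467]
{"slide": [-0.0062, 0.0525, -0.0], "turn": 5.0} [0.388  0.3638 0.2467]
{"slide": [-0.0016, 0.0529, -0.0], "turn": 5.0} [0.4233 0.3244 0.2467]
{"slide": [0.003, 0.0528, -0.0], "turn": 5.0} [0.4587 0.2851 0.2467]
{"slide": [0.0076, 0.0524, -0.0], "turn": 5.0} [0.4941 0.2457 0.2467]
{"slide": [0.0122, 0.0515, -0.0001], "turn": 5.0} [0.5295 0.2064 0.2468]
{"slide": [0.0166, 0.0502, -0.0], "turn": 5.0} [0.5648 0.1671 0.2468]
{"slide": [0.0209, 0.0486, -0.0001], "turn": 5.0} [0.6002 0.1277 0.2469]
{"slide": [0.0251, 0.0466, -0.0], "turn": 5.0} [0.6356 0.0884 0.2469]
{"slide": [0.029, 0.0443, -0.0001], "turn": 5.0} [0.671 0.049 0.247]
--
{"slide": [0.0, -0.0, 0.043], "turn": -0.1} [0.671 0.049 0.204]
{"slide": [0.0, -0.0, 0.043], "turn": -0.1} [0.671 0.049 0.161]
{"slide": [0.0, -0.0, 0.043], "turn": -0.1} [0.671 0.049 0.118]
{"slide": [0.0, -0.0, 0.043], "turn": -0.1} [0.671 0.049 0.075]
--
t 1.6 pos [0.1756 0.5998 0.2468] yaw 73.7 F [ 0.5051 -0.0337 -0.0446] open 0.0882
```

View pics/rail_top.png

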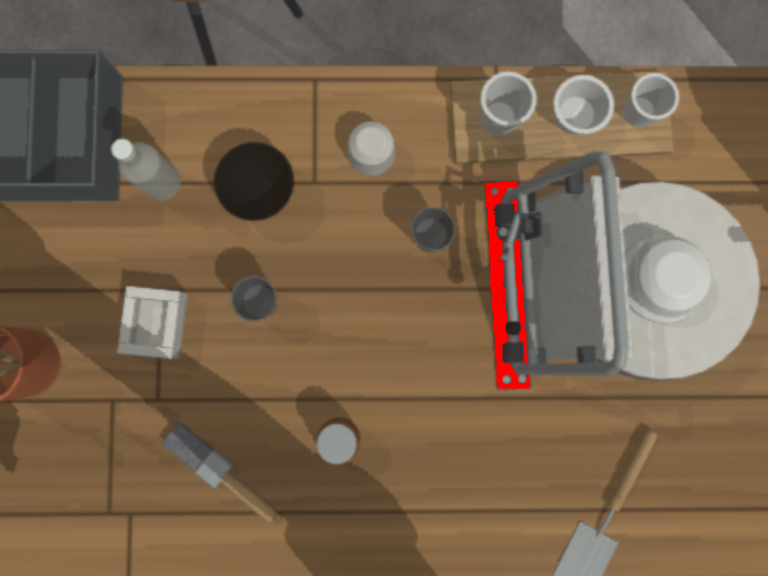

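Rail centre is about (0.5995, −0.0715) with yaw 2.3°, and the lean is about 0.31. Moving to the stray cup.

```bash
python3 -m creep '[{"hand":0.088,"slide":[-0.028,0.045,0],"turn":5},{"slide":[-0.024,0.047,0],"turn":5,"hand":0.088},{"slide":[-0.0195,0.049,0],"turn":5,"hand":0.088},{"slide":[-0.015,0.0505,0],"turn":5,"hand":0.088},{"slide":[-0.0105,0.052,0],"turn":5,"hand":0.088}]' 15
python3 -m creep '[{"hand":0.088,"slide":[-0.006,0.0525,0],"turn":5},{"slide":[-0.0015,0.053,0],"turn":5,"hand":0.088},{"slide":[0.003,0.053,0],"turn":5,"hand":0.088},{"slide":[0.0075,0.0525,0],"turn":5,"hand":0.088},{"slide":[0.012,0.0515,0],"turn":5,"hand":0.088}]'
python3 -m creep '[{"hand":0.088,"slide":[0.0165,0.050,0],"turn":5},{"slide":[0.021,0.0485,0],"turn":5,"hand":0.088},{"slide":[0.025,0.0465,0],"turn":5,"hand":0.088},{"slide":[0.029,0.0445,0],"turn":5,"hand":0.088},{"slide":[0,0,0],"turn":0,"hand":0.088}]'
python3 -c "
from h import *
st(); plan([((.671,.049,.12),4),((.671,.049,.064),4)],step=.055)"
```

```text
clock: 2.22
tool_pos: [0.3534, 0.4022, 0.247]
eef_rot: [0.912, 0.411, 0.0, -0.0]
contact_force: [0.6, 0.5, -0.1]
opening: 0.996
clock: 2.85
tool_pos: [0.5304, 0.2052, 0.2469]
eef_rot: [0.979, 0.204, 0.0, -0.0]
contact_force: [-0.3, 1.4, 0.1]
opening: 0.996
clock: 3.48
tool_pos: [0.6728, 0.0432, 0.2464]
eef_rot: [1.0, 0.028, 0.001, 0.002]
contact_force: [0.1, 0.9, -0.6]
opening: 0.996
t 3.48 pos [0.6728 0.0432 0.2464] yaw 3.2 F [ 0.0746  0.8613 -0.5822] open 0.0876
{"slide": [-0.0005, -0.0022, 0.0421], "turn": -0.3} [0.6722 0.0452 0.2043]
{"slide": [-0.0006, -0.0021, 0.0421], "turn": -0.3} [0.6716 0.047  0.1622]
{"slide": [-0.0005, -0.0022, 0.0422], "turn": -0.3} [0.671 0.049 0.12 ]
--
{"slide": [-0.0001, -0.0001, 0.028], "turn": 0.1} [0.671 0.049 0.092]
{"slide": [-0.0, -0.0001, 0.028], "turn": 0.1} [0.671 0.049 0.064]
--
```

```bash
python3 -m creep '[{"hand":0.088,"slide":[0,0,0.042]},{"hand":0.088,"slide":[0,0,0.042]},{"hand":0.088,"slide":[0,0,0.0]}]'
python3 -c "
from h import *
st(); plan([((.671,.049,.12),4),((.671,.049,.064),4)],step=.055)"
```

```text
t 3.48 pos [0.6728 0.0432 0.2464] yaw 3.2 F [ 0.0746  0.8613 -0.5822] open 0.0876
{"slide": [-0.0005, -0.0022, 0.0421], "turn": -0.3} [0.6722 0.0452 0.2043]
{"slide": [-0.0006, -0.0021, 0.0421], "turn": -0.3} [0.6716 0.047  0.1622]
{"slide": [-0.0005, -0.0022, 0.0422], "turn": -0.3} [0.671 0.049 0.12 ]
--
{"slide": [-0.0001, -0.0001, 0.028], "turn": 0.1} [0.671 0.049 0.092]
{"slide": [-0.0, -0.0001, 0.028], "turn": 0.1} [0.671 0.049 0.064]
--$[0]: bad value
```

Rows need every field, including "turn".

```bash
python3 -m creep '[{"hand":0.088,"slide":[0,0,0.042],"turn":0},{"hand":0.088,"slide":[0,0,0.042],"turn":0},{"hand":0.088,"slide":[0,0,0.0],"turn":0}]'
python3 -c "
from h import *
st(); plan([((.671,.049,.12),4),((.671,.049,.064),4)],step=.055)"
```

```text
clock: 3.85
tool_pos: [0.6674, 0.0504, 0.1596]
eef_rot: [0.999, 0.033, -0.004, -0.0]
contact_force: [0.2, 0.8, -0.2]
opening: 0.998
t 3.85 pos [0.6674 0.0504 0.1596] yaw 3.8 F [ 0.2006  0.8454 -0.1666] open 0.0878
{"slide": [0.0038, 0.0017, 0.0396], "turn": -0.2} [0.671 0.049 0.12 ]
--
{"slide": [0.0002, 0.0, 0.028], "turn": -0.0} [0.671 0.049 0.092]
{"slide": [0.0002, 0.0, 0.028], "turn": -0.0} [0.671 0.049 0.064]
--
```

```bash
python3 -m creep '[{"hand":0.088,"slide":[0,0,0.030],"turn":0},{"hand":0.088,"slide":[0,0,0],"turn":0},{"hand":0.088,"slide":[0,0,0.0],"turn":0}]'
python3 -c "
from h import *
st(); plan([((.671,.049,.064),4)],step=.055)"
```

```text
clock: 4.22
tool_pos: [0.6717, 0.0496, 0.1348]
eef_rot: [0.999, 0.032, 0.001, -0.0]
contact_force: [0.2, -0.4, 0.3]
opening: 0.996
t 4.22 pos [0.6717 0.0496 0.1348] yaw 3.7 F [ 0.2306 -0.3631  0.3139] open 0.0877
{"slide": [-0.0005, 0.0003, 0.0354], "turn": -0.1} [0.6714 0.0493 0.0994]
{"slide": [-0.0005, 0.0002, 0.0354], "turn": -0.1} [0.671 0.049 0.064]
--
```

```bash
python3 -m creep '[{"hand":0.088,"slide":[0,0,0.030],"turn":0},{"hand":0.088,"slide":[0,0,0.025],"turn":0},{"hand":0.088,"slide":[0,0,0.014],"turn":0},{"hand":0.088,"slide":[0,0,0.0],"turn":0},{"hand":0.088,"slide":[0,0,0.0],"turn":0}]'
python3 -m creep '[{"hand":0.05,"slide":[0,0,0],"turn":0},{"hand":0.05,"slide":[0,0,0],"turn":0},{"hand":0.05,"slide":[0,0,0],"turn":0},{"hand":0.05,"slide":[0,0,0.0],"turn":0},{"hand":0.05,"slide":[0,0,0.0],"turn":0}]' 10
```

```text
clock: 4.85
tool_pos: [0.6717, 0.0492, 0.0651]
eef_rot: [0.999, 0.032, 0.001, -0.0]
contact_force: [0.6, 0.4, -0.1]
opening: 1.001
clock: 5.48
tool_pos: [0.671, 0.0492, 0.0641]
eef_rot: [0.999, 0.032, 0.0, -0.0]
contact_force: [0.1, -0.0, 3.5]
opening: 0.727
```

```bash
python3 -m creep '[{"hand":0.05,"slide":[0,0,-0.02],"turn":0},{"hand":0.05,"slide":[0,0,-0.03],"turn":0},{"hand":0.05,"slide":[0,0,-0.04],"turn":0},{"hand":0.05,"slide":[0,0,-0.035],"turn":0},{"hand":0.05,"slide":[0,0,0.0],"turn":0}]' 
python3 - <<'E'
from h import *
st(); p=snapshot("scene"); save(p,"lift"); c=cloud(p)
m=(np.hypot(c[...,0]-.671,c[...,1]-.049)<.06)&(c[...,2]>.1)&(c[...,2]<.25); print(c[m].min(0))
p=snapshot("top"); save(p,"liftt")
plan([((.5705,.306,.184),15)],step=.05)
E
```

```text
clock: 6.1
tool_pos: [0.6727, 0.0492, 0.1927]
eef_rot: [0.999, 0.032, 0.004, -0.0]
contact_force: [-0.1, 0.6, -0.5]
opening: 0.73
t 6.1 pos [0.6727 0.0492 0.1927] yaw 3.7 F [-0.1119  0.5686 -0.5449] open 0.0642
[0.6465 0.0205 0.1601]
{"slide": [-0.0138, -0.0438, 0.0008], "turn": -1.9} [0.6536 0.092  0.188 ]
{"slide": [-0.0124, -0.0442, 0.0008], "turn": -1.9} [0.6369 0.1348 0.1872]
{"slide": [-0.0109, -0.0446, 0.0008], "turn": -1.9} [0.6203 0.1776 0.1864]
{"slide": [-0.0094, -0.0449, 0.0008], "turn": -1.9} [0.6037 0.2203 0.1856]
{"slide": [-0.0079, -0.0453, 0.0008], "turn": -1.9} [0.5871 0.2632 0.1848]
{"slide": [-0.0064, -0.0455, 0.0009], "turn": -1.9} [0.5705 0.306  0.184 ]
--
```

View pics/lift.png

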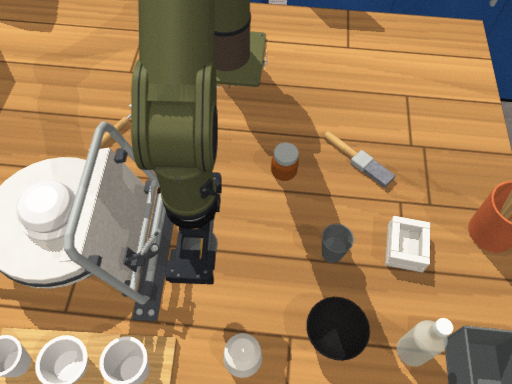

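The cup is no longer on the bench and its grey side shows at (208,240) under the gripper, so it is held. Carrying it to the home cup.

```bash
python3 -m creep '[{"hand":0.05,"slide":[-0.013,-0.044,0.0],"turn":0},{"hand":0.05,"slide":[-0.013,-0.044,0],"turn":0},{"hand":0.05,"slide":[-0.013,-0.044,0],"turn":0},{"hand":0.05,"slide":[-0.013,-0.044,0],"turn":0},{"hand":0.05,"slide":[-0.013,-0.044,0.0],"turn":0}]' 
python3 -m creep '[{"hand":0.05,"slide":[-0.013,-0.025,0.0],"turn":0},{"hand":0.05,"slide":[0,0,0],"turn":0},{"hand":0.05,"slide":[0,0,0],"turn":0},{"hand":0.05,"slide":[0,0,0],"turn":0},{"hand":0.05,"slide":[0,0,0.0],"turn":0}]' 
python3 - <<'E'
from h import *
st(); p=snapshot("scene"); save(p,"over"); 
for r in pinpoint("home_cup_mid",p)+pinpoint("stray_cup_mid",p): print(r)
p=snapshot("top"); save(p,"overt")
plan([((.5705,.306,.184),None)],step=.05)
E
```

```text
clock: 6.82
tool_pos: [0.5898, 0.2654, 0.1868]
eef_rot: [0.999, 0.032, -0.002, 0.001]
contact_force: [0.4, -0.3, -0.5]
opening: 0.73
clock: 7.45
tool_pos: [0.5778, 0.2871, 0.1887]
eef_rot: [1.0, 0.031, 0.0, 0.0]
contact_force: [0.2, -0.1, -1.0]
opening: 0.73
t 7.45 pos [0.5778 0.2871 0.1887] yaw 3.6 F [ 0.1659 -0.0913 -1.0181] open 0.0642
{'uv': [335.4, 243.7], 'conf': 0.82}
{'uv': [334.6, 220.7], 'conf': 0.73}
{"slide": [-0.0056, -0.0181, 0.0048], "turn": 0.0} [0.5705 0.306  0.184 ]
--
```

View pics/over.png

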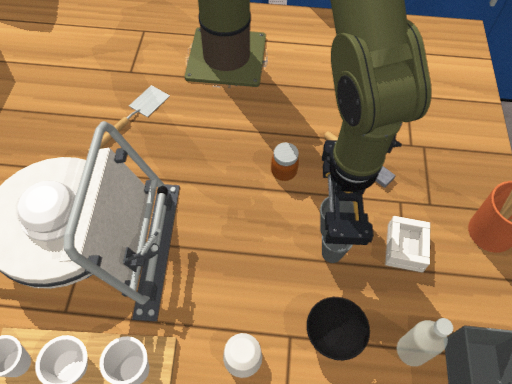

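The held cup is at about (335,221), directly above the home cup at (335,244). I'll align and lower.

```bash
python3 -m creep '[{"hand":0.05,"slide":[-0.0055,-0.018,0.0],"turn":0},{"hand":0.05,"slide":[0,0,0],"turn":0},{"hand":0.05,"slide":[0,0,0.02],"turn":0},{"hand":0.05,"slide":[0,0,0],"turn":0},{"hand":0.05,"slide":[0,0,0.0],"turn":0}]' 
python3 - <<'E'
from h import *
st()
plan([((.5705,.306,.1),None)],step=.02)
E
```

```text
clock: 8.28
tool_pos: [0.5706, 0.3064, 0.1692]
eef_rot: [0.999, 0.032, 0.0, -0.0]
contact_force: [0.7, -0.0, -0.2]
opening: 0.73
t 8.28 pos [0.5706 0.3064 0.1692] yaw 3.7 F [ 0.6658 -0.0142 -0.247 ] open 0.0642
{"slide": [-0.0, 0.0001, 0.0173], "turn": 0.0} [0.5706 0.3063 0.1519]
{"slide": [-0.0001, 0.0001, 0.0173], "turn": 0.0} [0.5705 0.3062 0.1346]
{"slide": [-0.0, 0.0001, 0.0173], "turn": 0.0} [0.5705 0.3062 0.1173]
{"slide": [-0.0001, 0.0002, 0.0173], "turn": 0.0} [0.5705 0.306  0.1   ]
--
```

```bash
python3 -m creep '[{"hand":0.05,"slide":[0,0,0.015],"turn":0},{"hand":0.05,"slide":[0,0,0.015],"turn":0},{"hand":0.05,"slide":[0,0,0.015],"turn":0},{"hand":0.05,"slide":[0,0,0],"turn":0},{"hand":0.05,"slide":[0,0,0.0],"turn":0}]' 
python3 -m creep '[{"hand":0.05,"slide":[0,0,0.008],"turn":0},{"hand":0.05,"slide":[0,0,0.008],"turn":0},{"hand":0.05,"slide":[0,0,0.006],"turn":0},{"hand":0.05,"slide":[0,0,0],"turn":0},{"hand":0.05,"slide":[0,0,0.0],"turn":0}]' 
python3 - <<'E'
from h import *
st(); p=snapshot("scene"); save(p,"nest")
E
```

```text
clock: 8.9
tool_pos: [0.5706, 0.3063, 0.1237]
eef_rot: [0.999, 0.032, 0.0, -0.0]
contact_force: [0.4, -0.2, -0.5]
opening: 0.729
clock: 9.52
tool_pos: [0.5705, 0.3063, 0.1018]
eef_rot: [0.999, 0.032, 0.0, -0.0]
contact_force: [0.2, 0.7, -0.0]
opening: 0.73
t 9.53 pos [0.5705 0.3063 0.1018] yaw 3.7 F [ 0.1979  0.7118 -0.0108] open 0.0642
```

View pics/nest.png

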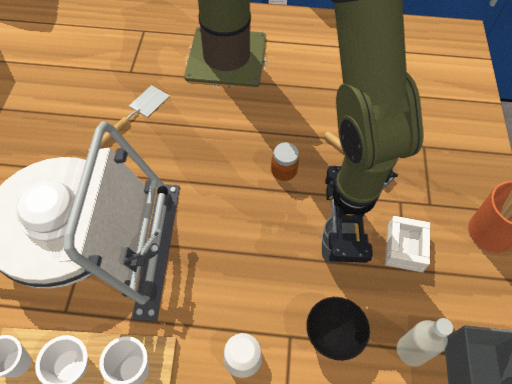

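No contact forces so far, and the cups are hidden behind the gripper. I'll lower the last few mm, open, and retreat.

```bash
python3 -m creep '[{"hand":0.05,"slide":[0,0,0.003],"turn":0},{"hand":0.05,"slide":[0,0,0.0],"turn":0},{"hand":0.05,"slide":[0,0,0.002],"turn":0},{"hand":0.05,"slide":[0,0,0],"turn":0}]' 
python3 -m creep '[{"hand":0.088,"slide":[0,0,0],"turn":0},{"hand":0.088,"slide":[0,0,0],"turn":0},{"hand":0.088,"slide":[0,0,0],"turn":0},{"hand":0.088,"slide":[0,0,0],"turn":0}]' 
python3 -m creep '[{"hand":0.088,"slide":[0,0,-0.015],"turn":0},{"hand":0.088,"slide":[0,0,-0.03],"turn":0},{"hand":0.088,"slide":[0,0,-0.05],"turn":0},{"hand":0.088,"slide":[0,0,-0.05],"turn":0}]' 
python3 -m creep '[{"hand":0.088,"slide":[0,0.05,-0.02],"turn":0},{"hand":0.088,"slide":[0,0.055,0],"turn":0},{"hand":0.088,"slide":[0,0.055,0],"turn":0},{"hand":0.088,"slide":[0,0,0],"turn":0}]' 
python3 - <<'E'
from h import *
st()
for n in ("top","scene"):
    p=snapshot(n); save(p,"rel"+n); c=cloud(p)
    m=(np.hypot(c[...,0]-.5705,c[...,1]-.306)<.05)&(c[...,2]>.02)&(c[...,2]<.16); P=c[m]
    print(n,len(P),P[:,2].max(),np.histogram(P[:,2],np.arange(.02,.13,.01)))
    P=P[P[:,2]>P[:,2].max()-.008]; print(cv2.minEnclosingCircle((P[:,:2]*1000).astype(np.float32)))
    u=px(p,[.5705,.306,.08]).astype(int); v=cv2.resize(p["frame"][u[1]-60:u[1]+60,u[0]-60:u[0]+60,::-1],(480,480)); cv2.imwrite(f"pics/crop{n}.png",v)
E
```

```text
clock: 10.07
tool_pos: [0.5711, 0.3064, 0.0977]
eef_rot: [0.999, 0.032, 0.001, -0.0]
contact_force: [-1.7, -0.3, 5.0]
opening: 0.728
clock: 10.58
tool_pos: [0.5703, 0.3062, 0.0966]
eef_rot: [0.999, 0.032, -0.0, 0.0]
contact_force: [-0.6, 0.5, -0.2]
opening: 0.998
clock: 11.08
tool_pos: [0.5704, 0.3061, 0.2442]
eef_rot: [0.999, 0.032, 0.0, -0.0]
contact_force: [0.4, 1.2, 1.2]
opening: 0.997
clock: 11.58
tool_pos: [0.5816, 0.1395, 0.2633]
eef_rot: [1.0, 0.027, 0.001, 0.002]
contact_force: [-0.1, 0.3, -0.8]
opening: 0.999
t 11.57 pos [0.5816 0.1395 0.2633] yaw 3.1 F [-0.092   0.2532 -0.8257] open 0.088
top 842 0.1188253573128012 (array([  1,   8,   2,   4, 329, 132,  79,  66,  68, 153]), array([0.02, 0.03, 0.04, 0.05, 0.06, 0.07, 0.08, 0.09, 0.1 , 0.11, 0.12]))
((569.6990356445312, 305.0395202636719), 32.87825393676758)
scene 1213 0.11813481163688155 (array([ 25,  30,  31,  38, 241, 199, 168, 138, 146, 197]), array([0.02, 0.03, 0.04, 0.05, 0.06, 0.07, 0.08, 0.09, 0.1 , 0.11, 0.12]))
((571.078125, 305.96917724609375), 33.21192169189453)
```

View pics/cropscene.png

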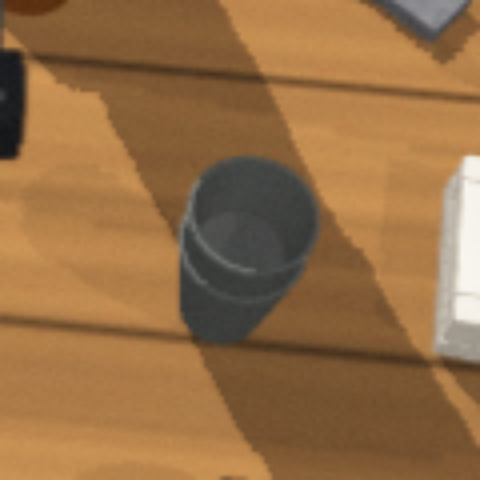

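View pics/croptop.png

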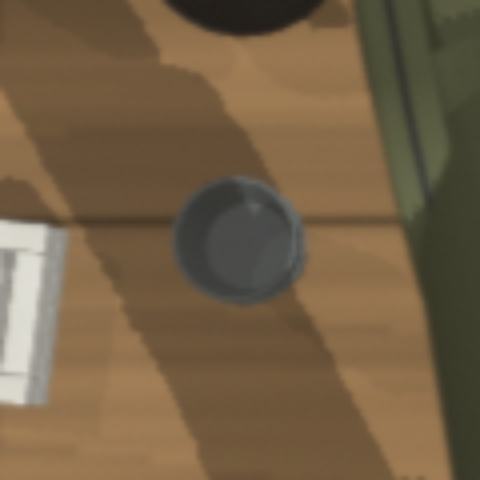

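The cups are nested: the rim rose from 84 to 118 mm in the same depth readings, which is the expected 34 mm, and the circle is centred. Next I'll cut a cross-section at the kickstand.

```bash
python3 - <<'E'
from h import *
ps={n:snapshot(n) for n in("top","scene")}
a=.041; O=np.array([.5995,-.0715]); c_,s_=np.cos(a),np.sin(a)
allc=np.concatenate([cloud(p)[p["depth"]>0].reshape(-1,3) for p in ps.values()])
d=allc[:,:2]-O; X=d@[c_,s_]; Y=d@[-s_,c_]; Z=allc[:,2]
b=(abs(X)<.1)&(Z>.24)&(Z<.3)&(abs(Y+.08)<.04); print("bar Y med",np.median(Y[b]),"zmax",np.percentile(Z[b],98),Y[b].min(),Y[b].max())
for x0 in(-.11,-.07,-.04,0,.04):
    m=(abs(X-x0)<.006)&(Y<.05)&(Y>-.12)&(Z>.01)
    print("x",x0)
    for y0 in np.arange(-.12,.05,.01):
        k=m&(Y>=y0)&(Y<y0+.01)
        if k.sum(): print("  y%.3f n%d"%(y0,k.sum()),np.percentile(Z[k],[5,50,95]))
for n,p in ps.items():
    for r in pinpoint("foot",p)[:2]: 
        q=atz(p,r["uv"],.1236); print(n,r,q)
    u=px(p,[.56,-.06,.1]).astype(int); y0=max(0,u[1]-75);x0=max(0,u[0]-75); cv2.imwrite(f"pics/st{n}.png",cv2.resize(p["frame"][y0:y0+150,x0:x0+150,::-1],(600,600)))
E
```

```text
bar Y med -0.07762395079571405 zmax 0.2770584843917475 -0.08920021891388255 -0.07033617612650196
x -0.11
  y-0.120 n12 [0.1852 0.1883 0.1906]
  y-0.110 n7 [0.1918 0.1935 0.1951]
  y-0.100 n38 [0.1939 0.1965 0.1983]
  y-0.090 n102 [0.1934 0.1996 0.2751]
  y-0.080 n164 [0.1793 0.1959 0.2751]
  y-0.070 n103 [0.1364 0.166  0.1857]
  y-0.060 n159 [0.1067 0.1303 0.1874]
  y-0.050 n93 [0.074  0.0897 0.1055]
  y-0.040 n56 [0.0625 0.0685 0.0747]
  y-0.030 n37 [0.0656 0.0709 0.0792]
  y-0.020 n57 [0.0336 0.0801 0.0842]
  y-0.010 n31 [0.0351 0.0389 0.0771]
  y-0.000 n38 [0.0349 0.0377 0.0416]
  y0.010 n45 [0.0144 0.0287 0.0358]
x -0.07
  y-0.120 n10 [0.1873 0.1891 0.1904]
  y-0.110 n8 [0.1907 0.1927 0.1954]
  y-0.100 n44 [0.1946 0.1964 0.1986]
  y-0.090 n109 [0.1947 0.2001 0.276 ]
  y-0.080 n190 [0.1675 0.1893 0.2754]
  y-0.070 n108 [0.1348 0.1494 0.1649]
  y-0.060 n100 [0.1052 0.1194 0.1331]
  y-0.050 n94 [0.0763 0.0908 0.1049]
  y-0.040 n80 [0.0459 0.0608 0.0747]
  y-0.030 n12 [0.0463 0.0782 0.0802]
  y-0.020 n57 [0.0753 0.0809 0.0838]
  y-0.010 n7 [0.075  0.077  0.0797]
  y-0.000 n21 [0.0274
[... 1210 characters left out ...]

x 0.04
  y-0.120 n11 [0.1865 0.1877 0.1895]
  y-0.110 n10 [0.1925 0.1945 0.195 ]
  y-0.100 n47 [0.1939 0.1965 0.1988]
  y-0.090 n116 [0.1945 0.1995 0.2757]
  y-0.080 n220 [0.1669 0.1902 0.2753]
  y-0.070 n119 [0.1343 0.1497 0.1648]
  y-0.060 n103 [0.105  0.1194 0.1338]
  y-0.050 n85 [0.0777 0.0925 0.1063]
  y-0.040 n43 [0.0497 0.0603 0.0737]
  y-0.030 n12 [0.0463 0.0783 0.0811]
  y-0.020 n47 [0.0737 0.081  0.0834]
  y-0.010 n12 [0.03   0.0337 0.0551]
  y-0.000 n30 [0.0258 0.0313 0.0345]
  y0.010 n28 [0.1286 0.144  0.1473]
  y0.020 n62 [0.1253 0.1414 0.1468]
top {'uv': [341.0, 218.9], 'conf': 0.97} [ 0.5233 -0.056   0.1236]
scene {'uv': [163.2, 191.1], 'conf': 0.96} [ 0.5265 -0.0545  0.1236]
```

View pics/stscene.png

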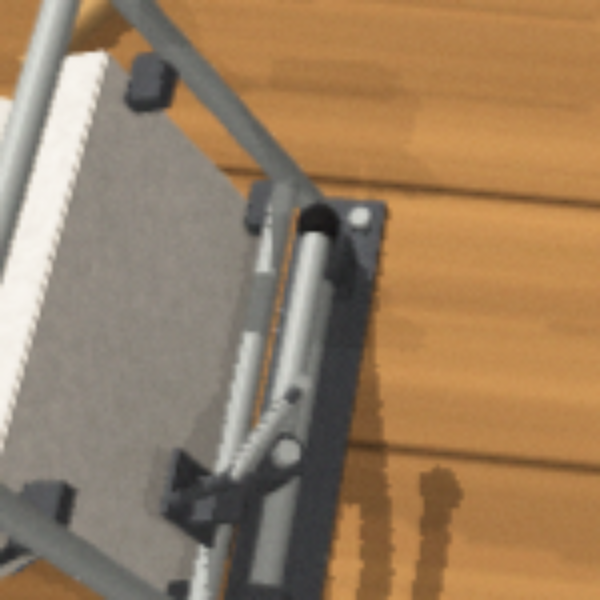

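View pics/sttop.png

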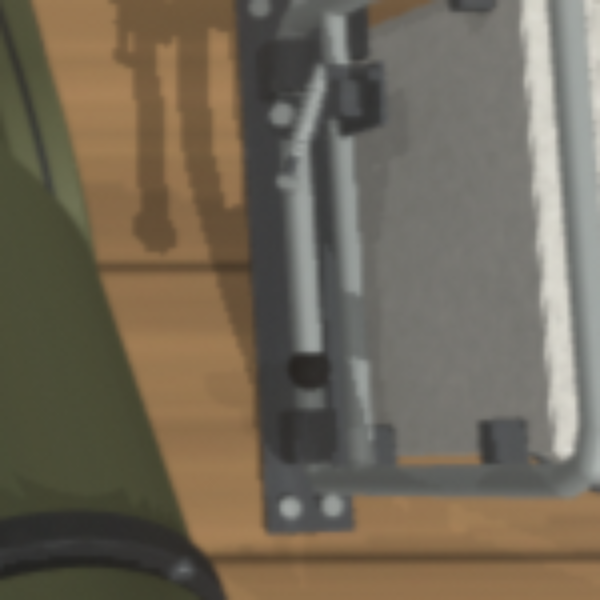

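In the rail frame the leg axis is at y≈+18 mm, z≈124 mm, and the foot is at (163,191) in the scene image. Behind it the panel face is at y≈−55 mm and the lower frame tube's top is at z≈83 mm. I'll insert the closed fingers from above between panel and leg, at rail x≈−18, so the body clears the side tube.

```bash
cat >> h.py <<'E'
O=np.array([.5995,-.0715]); A=.041
def rw(x,y,z): return np.array([O[0]+x*np.cos(A)-y*np.sin(A),O[1]+x*np.sin(A)+y*np.cos(A),z])
def wr(P): d=P[:2]-O; return np.array([d@[np.cos(A),np.sin(A)],d@[-np.sin(A),np.cos(A)],P[2]])
E
python3 - <<'E'
from h import *
st(); plan([(rw(-.018,-.01,.263),2.3),(rw(-.018,-.01,.115),2.3)])
E
```

```text
t 11.88 pos [0.5805 0.1486 0.2618] yaw 3.9 F [ 0.4735 -0.1703 -0.3078] open 0.0881
{"slide": [-0.0028, 0.0461, -0.0003], "turn": 0.3} [0.5808 0.1024 0.2621]
{"slide": [-0.0026, 0.0461, -0.0003], "turn": 0.3} [0.581  0.0563 0.2623]
{"slide": [-0.0023, 0.0461, -0.0003], "turn": 0.3} [0.5813 0.0101 0.2626]
{"slide": [-0.0021, 0.0461, -0.0003], "turn": 0.3} [ 0.5816 -0.036   0.2628]
{"slide": [-0.0018, 0.0461, -0.0003], "turn": 0.3} [ 0.582  -0.0822  0.263 ]
--
{"slide": [-0.0, 0.0001, 0.0493], "turn": 0.0} [ 0.582  -0.0822  0.2137]
{"slide": [-0.0, 0.0001, 0.0494], "turn": 0.0} [ 0.582  -0.0823  0.1643]
{"slide": [-0.0, 0.0, 0.0493], "turn": 0.0} [ 0.582  -0.0822  0.115 ]
--
```

```bash
python3 -m creep '[{"hand":0.0,"slide":[-0.002,0.046,0],"turn":0.3},{"hand":0.0,"slide":[-0.002,0.046,0],"turn":0.3},{"hand":0,"slide":[-0.002,0.046,0],"turn":0.3},{"hand":0,"slide":[-0.002,0.046,0],"turn":0.3},{"hand":0,"slide":[-0.002,0.030,0],"turn":0.3}]' 10
python3 -m creep '[{"hand":0.0,"slide":[0,0.010,0],"turn":0},{"hand":0.0,"slide":[0,0,0],"turn":0},{"hand":0,"slide":[0,0,0],"turn":0},{"hand":0,"slide":[0,0,0],"turn":0}]' 
python3 - <<'E'
from h import *
s=st(); print(wr(s["tool_pos"]));plan([(rw(-.018,-.01,.163),2.3)]); p=snapshot("scene"); save(p,"k0")
E
```

```text
clock: 12.5
tool_pos: [0.5825, -0.0693, 0.2617]
eef_rot: [1.0, 0.019, 0.0, 0.0]
contact_force: [0.7, 0.4, 0.2]
opening: 0.458
clock: 13.0
tool_pos: [0.5829, -0.0758, 0.2616]
eef_rot: [1.0, 0.02, -0.0, -0.0]
contact_force: [0.3, 0.4, -0.0]
opening: 0.01
t 13.0 pos [ 0.5829 -0.0758  0.2616] yaw 2.3 F [ 0.2577  0.387  -0.0384] open 0.0009
[-0.0167 -0.0036  0.2616]
{"slide": [-0.0006, 0.0032, 0.0493], "turn": 0.0} [ 0.5825 -0.079   0.2123]
{"slide": [-0.0007, 0.0033, 0.0493], "turn": 0.0} [ 0.5819 -0.0822  0.163 ]
--
```

View pics/k0.png

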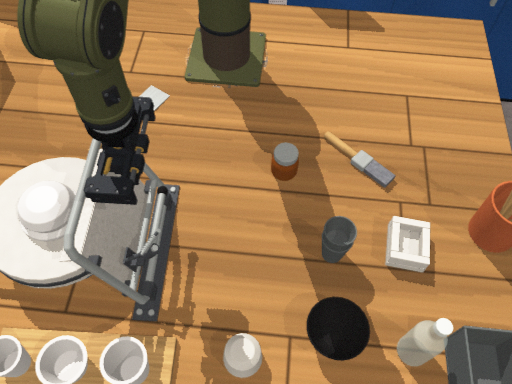

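The hand is above the gap at (120,185) and clear of the bar. Descending.

```bash
python3 -m creep '[{"hand":0.0,"slide":[0,0.005,0.03],"turn":0},{"hand":0.0,"slide":[0,0,0.04],"turn":0},{"hand":0,"slide":[0,0,0.02],"turn":0},{"hand":0,"slide":[0,0,0],"turn":0},{"hand":0,"slide":[0,0,0],"turn":0}]'
python3 - <<'E'
from h import *
s=st(); print(wr(s["tool_pos"])); p=snapshot("scene"); save(p,"k1")
E
python3 -m creep '[{"hand":0.0,"slide":[0,0,0.015],"turn":0},{"hand":0.0,"slide":[0,0,0.015],"turn":0},{"hand":0,"slide":[0,0,0.015],"turn":0},{"hand":0,"slide":[0,0,0],"turn":0},{"hand":0,"slide":[0,0,0],"turn":0}]'
python3 - <<'E'
from h import *
s=st(); print(wr(s["tool_pos"])); p=snapshot("scene"); save(p,"k2")
E
```

```text
clock: 13.68
tool_pos: [0.5837, -0.0824, 0.1726]
eef_rot: [1.0, 0.019, 0.001, 0.0]
contact_force: [-0.5, -0.7, -0.2]
opening: 0.005
t 13.68 pos [ 0.5837 -0.0824  0.1726] yaw 2.2 F [-0.5014 -0.7473 -0.2369] open 0.0005
[-0.0163 -0.0103  0.1726]
clock: 14.35
tool_pos: [0.583, -0.0827, 0.1266]
eef_rot: [1.0, 0.019, -0.0, -0.0]
contact_force: [0.0, -0.5, -0.5]
opening: 0.006
t 14.35 pos [ 0.583  -0.0827  0.1266] yaw 2.2 F [ 0.0255 -0.4516 -0.4594] open 0.0006
[-0.0169 -0.0105  0.1266]
```

View pics/k2.png

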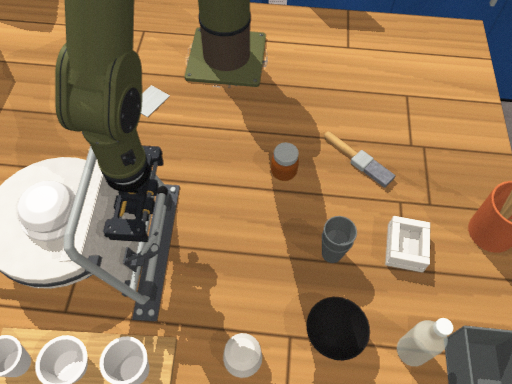

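```bash
python3 -m creep '[{"hand":0.0,"slide":[0,0,0.012],"turn":0},{"hand":0.0,"slide":[0,0,0.0],"turn":0},{"hand":0,"slide":[0,0,0],"turn":0}]'
python3 - <<'E'
from h import *
s=st(); print(wr(s["tool_pos"]))
phi=.31;c,sn=np.cos(phi),np.sin(phi)
def pt(th,r):
    d=np.array([-np.cos(th),np.sin(th)*.617,-np.sin(th)*.787])*r
    x,y,z=60+d[0],48+d[1],88+d[2]
    return np.array([x,y*c-z*sn,25+y*sn+z*c])
for th in np.arange(0,1.75,.15):
    P=pt(th,80); T=(pt(th+.01,80)-P); t=T[:2]/np.linalg.norm(T[:2])
    print(round(th,2),P,"foot",pt(th,131),"finger",P[:2]-17*t,"z",P[2]-8)
E
```

```text
clock: 14.78
tool_pos: [0.5829, -0.0826, 0.1146]
eef_rot: [1.0, 0.019, -0.0, -0.0]
contact_force: [1.3, 0.3, 0.6]
opening: 0.005
t 14.78 pos [ 0.5829 -0.0826  0.1146] yaw 2.2 F [1.3396 0.341  0.6488] open 0.0004
[-0.017  -0.0104  0.1146]
0.0 [-20.      18.8669 123.4482] foot [-71.      18.8669 123.4482] finger [-20.1027   1.8672] z 115.44816869922806
0.15 [-19.1017  28.7617 116.7382] foot [-69.529   35.0697 112.4606] finger [-22.2554  12.0568] z 108.73821315095047
0.3 [-16.4269  38.4343 110.1789] foot [-65.1491  50.9086 101.7198] finger [-22.4708  22.545 ] z 102.17894873848135
0.45 [-12.0358  47.6675 103.9177] foot [-57.9586  66.0279  91.467 ] finger [-20.6862  33.033 ] z 95.9176823995897
0.6 [-6.0268 56.2539 98.095 ] foot [-48.119   80.0882  81.9324] finger [-16.9265  43.2079] z 90.0950286777577
0.75 [ 1.4649 64.0007 92.8418] foot [-35.8512  92.7735  73.3302] finger [-11.2999  52.773 ] z 84.84175182268112
0.9 [10.2712 70.7338 88.2758] foot [-21.4309 103.799   65.8535] finger [-3.9818 61.4682] z 80.27582910713201
1.05 [20.1943 76.3021 84.4998] foot [ -5.1818 112.9171  59.6702] finger [ 4.8047 69.08  ] z 76.4998013117563
1.2 [31.0114 80.5806 81.5985] foot [ 12.5311 119.9231  54.9193] finger [14.8062 75.4431] z 73.59846988020524
1.35 [42.4795 83.4731 79.637 ] foot [ 31.3101 124.6596  51.7074] finger [25.7525 80.4383] z 71.63699246153197
1.5 [54.341  84.9147 78.6594] foot [ 50.7334 127.0201  50.1066] finger [37.3662 83.9889] z 70.65941960986554
1.65 [66.3297 84.873  78.6877] foot [ 70.3648 126.9518  50.1529] finger [49.371  86.0577] z 70.6877055039323
```

The finger is in the gap with no contact. I'll push the leg out along its arc in small steps.

```bash
python3 -m creep '[{"hand":0.0,"slide":[-0.001,-0.010,0],"turn":0},{"hand":0.0,"slide":[-0.001,-0.008,0.003],"turn":0},{"hand":0,"slide":[-0.001,-0.008,0.004],"turn":0},{"hand":0,"slide":[0,-0.008,0.004],"turn":0},{"hand":0,"slide":[0,0,0],"turn":0}]'
python3 - <<'E'
from h import *
s=st(); print(wr(s["tool_pos"])); p=snapshot("scene"); save(p,"k3")
cv2.imwrite("pics/k3c.png",cv2.resize(p["frame"][150:330,60:260,::-1],(800,720)[:2] and (666,600)))
E
```

```text
clock: 15.4
tool_pos: [0.5792, -0.0486, 0.1039]
eef_rot: [1.0, 0.019, 0.001, 0.0]
contact_force: [0.0, -2.0, 2.4]
opening: 0.004
t 15.4 pos [ 0.5792 -0.0486  0.1039] yaw 2.2 F [ 0.0145 -2.0206  2.3714] open 0.0003
[-0.0194  0.0237  0.1039]
```

View pics/k3c.png

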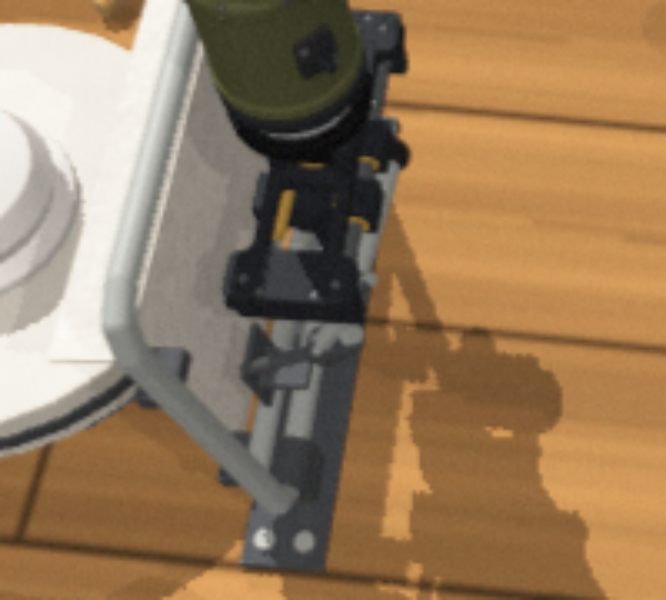

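The leg is moving: the force is about 3 N and its tube shows at (385,220) in the crop. Continuing, rotating the body away from the pivot bracket.

```bash
python3 - <<'E'
from h import *
plan([(rw(-.020,.033,.098),12),(rw(-.017,.043,.092),22),(rw(-.011,.053,.087),32),(rw(-.004,.061,.082),42),(rw(.005,.069,.078),42),(rw(.015,.075,.076),42)])
E
```

```text
{"slide": [-0.0003, -0.0095, 0.006], "turn": -9.8} [ 0.5782 -0.0394  0.098 ]
--
{"slide": [0.0023, -0.0047, 0.003], "turn": -5.0} [ 0.5794 -0.0343  0.095 ]
{"slide": [0.0027, -0.0045, 0.003], "turn": -5.0} [ 0.5807 -0.0292  0.092 ]
--
{"slide": [0.0045, -0.0037, 0.0025], "turn": -5.0} [ 0.5835 -0.0241  0.0895]
{"slide": [0.0049, -0.0032, 0.0025], "turn": -5.0} [ 0.5864 -0.019   0.087 ]
--
{"slide": [0.005, -0.0018, 0.0025], "turn": -5.0} [ 0.5897 -0.0148  0.0845]
{"slide": [0.0051, -0.0013, 0.0024], "turn": -5.0} [ 0.593  -0.0107  0.082 ]
--
{"slide": [0.0121, -0.0004, 0.004], "turn": -0.0} [ 0.6017 -0.0023  0.078 ]
--
{"slide": [0.0115, 0.0017, 0.002], "turn": -0.0} [0.6114 0.0041 0.076 ]
--
```

```bash
python3 -m creep '[{"hand":0.0,"slide":[-0.0005,-0.0095,0.006],"turn":-10},{"hand":0.0,"slide":[0.002,-0.0045,0.003],"turn":-5},{"hand":0,"slide":[0.0025,-0.0045,0.003],"turn":-5},{"hand":0,"slide":[0.0045,-0.0035,0.0025],"turn":-5},{"hand":0,"slide":[0.005,-0.003,0.0025],"turn":-5}]'
python3 - <<'E'
from h import *
s=st(); print(wr(s["tool_pos"])); p=snapshot("scene"); save(p,"k4")
cv2.imwrite("pics/k4c.png",cv2.resize(p["frame"][150:330,60:260,::-1],(666,600)))
E
```

```text
clock: 16.08
tool_pos: [0.5842, -0.0271, 0.0856]
eef_rot: [0.961, 0.275, -0.003, 0.004]
contact_force: [0.3, -13.2, -7.8]
opening: 0.009
t 16.07 pos [ 0.5842 -0.0271  0.0856] yaw 31.9 F [  0.2949 -13.2442  -7.8262] open 0.0008
[-0.0135  0.045   0.0856]
```

View pics/k4c.png

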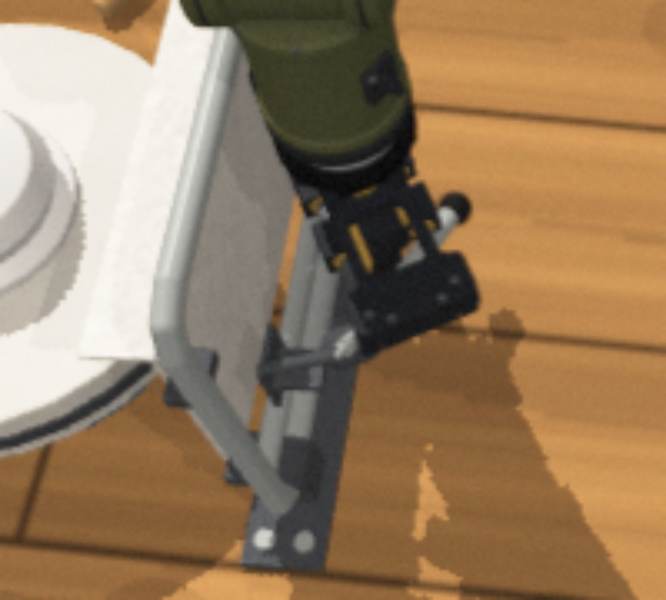

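The screen has been dragged partly upright: the bar moved to about (115,240) and the foot ball is at (197,212). I'll quantify this before going on.

```bash
python3 - <<'E'
from h import *
s=st()
p=snapshot("scene"); C=cloud(p); c=C[p["depth"]>0]
q=np.array([[*wr(P)] for P in c[(c[:,2]>.2)&(c[:,0]>.45)&(c[:,0]<.75)&(c[:,1]<-.05)&(c[:,1]>-.25)]])
b=q[(q[:,0]>.06)&(q[:,0]<.11)&(q[:,2]>.23)]; print("bar",np.median(b,0),b.min(0),b.max(0), "lean",np.arctan2(-np.median(b[:,1]),np.median(b[:,2])-.025-.004))
for r in pinpoint("foot",p)[:2]+pinpoint("bar_mid",p)[:2]: print(r, wr(w(p,r["uv"])))
u,v=196,211; print(wr(w(p,(u,v))))
E
```

```text
t 16.12 pos [ 0.5841 -0.0258  0.0852] yaw 32.2 F [  0.6789 -10.0338  -6.5103] open 0.0005
bar [ 0.0861 -0.007   0.2865] [ 0.0605 -0.0174  0.2768] [ 0.11   -0.0008  0.2906] lean 0.027227526976032587
{'uv': [196.7, 213.2], 'conf': 0.54} [-0.0519  0.0865  0.0754]
{'uv': [125.4, 176.5], 'conf': 0.61} [ 0.0008 -0.0063  0.2876]
[-0.0571  0.0844  0.0754]
```

Pushing at mid-leg lifted the screen to a lean of about 0.03 instead of flipping the leg, because the hinge force there exceeds the gravity hold. I'll reverse slowly so the leg lowers the screen back onto the wheel, then push near the foot and downwards, where the hub moment is far smaller.

```bash
python3 - <<'E'
from h import *
s=st(); print(wr(s["tool_pos"]))
plan([(rw(-.018,.035,.095),12),(rw(-.018,.023,.105),2),(rw(-.018,-.005,.115),2)],step=.008)
E
```

```text
t 16.27 pos [ 0.5834 -0.0241  0.0855] yaw 32.0 F [-1.0015 -8.8834 -4.7414] open 0.0008
[-0.0142  0.048   0.0855]
{"slide": [-0.0033, 0.0031, -0.0031], "turn": 6.7} [ 0.5822 -0.0285  0.0886]
{"slide": [-0.0029, 0.0035, -0.0032], "turn": 6.7} [ 0.5811 -0.0329  0.0918]
{"slide": [-0.0024, 0.0038, -0.0031], "turn": 6.7} [ 0.5801 -0.0372  0.095 ]
--
{"slide": [-0.001, 0.006, -0.005], "turn": 4.9} [ 0.5803 -0.0433  0.1   ]
{"slide": [-0.0005, 0.006, -0.005], "turn": 4.9} [ 0.5806 -0.0493  0.105 ]
--
{"slide": [0.0, 0.007, -0.0025], "turn": 0.0} [ 0.5809 -0.0563  0.1076]
{"slide": [0.0, 0.007, -0.0024], "turn": 0.0} [ 0.5811 -0.0632  0.11  ]
{"slide": [0.0, 0.007, -0.0025], "turn": 0.0} [ 0.5814 -0.0702  0.1125]
{"slide": [0.0, 0.007, -0.0024], "turn": 0.0} [ 0.5817 -0.0772  0.115 ]
--
```

```bash
python3 -m creep '[{"hand":0.0,"slide":[-0.005,0.006,-0.003],"turn":7},{"hand":0.0,"slide":[-0.003,0.0045,-0.003],"turn":7},{"hand":0,"slide":[-0.0025,0.004,-0.003],"turn":7},{"hand":0,"slide":[-0.001,0.005,-0.004],"turn":5},{"hand":0,"slide":[-0.0005,0.005,-0.004],"turn":4}]'
python3 -m creep '[{"hand":0.0,"slide":[0,0.005,-0.002],"turn":0},{"hand":0.0,"slide":[0,0.005,-0.002],"turn":0},{"hand":0,"slide":[0,0,0],"turn":0},{"hand":0,"slide":[0,0,0],"turn":0}]'
python3 - <<'E'
from h import *
s=st(); print(wr(s["tool_pos"])); p=snapshot("scene"); save(p,"k5")
C=cloud(p); c=C[p["depth"]>0]
q=np.array([[*wr(P)] for P in c[(c[:,2]>.2)&(c[:,0]>.45)&(c[:,0]<.75)&(c[:,1]<-.05)&(c[:,1]>-.25)]])
b=q[(q[:,0]>.06)&(q[:,0]<.11)&(q[:,2]>.23)]; print("bar",np.median(b,0),b.min(0),b.max(0), "lean",np.arctan2(-np.median(b[:,1]),np.median(b[:,2])-.025-.004))
cv2.imwrite("pics/k5c.png",cv2.resize(p["frame"][150:330,60:260,::-1],(666,600)))
E
```

```text
clock: 16.9
tool_pos: [0.5799, -0.0488, 0.1031]
eef_rot: [1.0, 0.017, -0.003, 0.001]
contact_force: [-2.5, -6.4, -3.8]
opening: 0.006
clock: 17.4
tool_pos: [0.5817, -0.0584, 0.1075]
eef_rot: [1.0, 0.019, -0.001, 0.0]
contact_force: [-3.4, -4.2, -0.1]
opening: 0.006
t 17.4 pos [ 0.5817 -0.0584  0.1075] yaw 2.1 F [-3.4021 -4.2336 -0.0949] open 0.0006
[-0.0172  0.0138  0.1075]
bar [ 0.0862 -0.0763  0.2737] [ 0.06   -0.0861  0.262 ] [ 0.1098 -0.0701  0.2781] lean 0.30227825768421424
```

View pics/k5c.png

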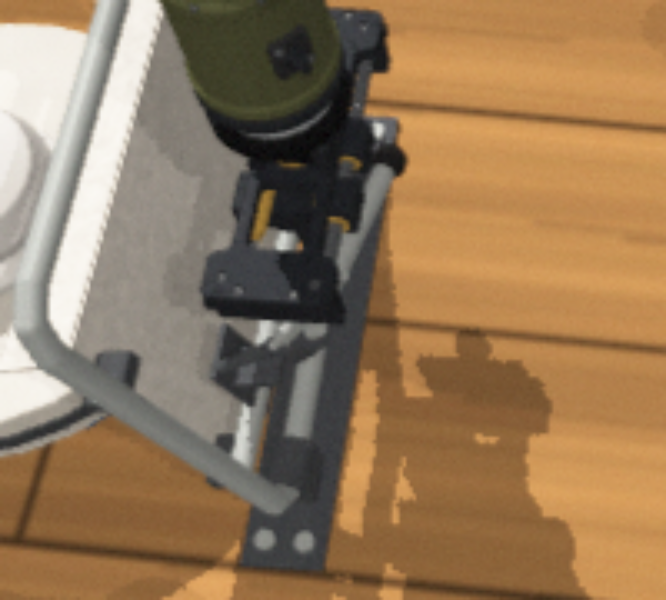

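The screen is resting at lean 0.30 again, with the leg slightly open (foot at about (177,196)). I'll slide the finger toward the foot along the leg for more leverage, then follow the foot's arc.

```bash
cat >> h.py <<'E'
def pt(th,r,phi=.305):
    c,sn=np.cos(phi),np.sin(phi); d=np.array([-np.cos(th),np.sin(th)*.617,-np.sin(th)*.787])*r
    x,y,z=60+d[0],48+d[1],88+d[2]; return np.array([x,y*c-z*sn,25+y*sn+z*c])
def fing(th,r,off=16):
    P=pt(th,r);T=pt(th+.01,r)-P;t=T[:2]/np.linalg.norm(T[:2]); return np.append(P[:2]-off*t,P[2])
def lean(p):
    c=cloud(p)[p["depth"]>0]; c=c[(c[:,2]>.2)&(c[:,0]>.45)&(c[:,0]<.75)&(c[:,1]<-.05)&(c[:,1]>-.25)]
    q=np.array([wr(P) for P in c]); b=q[(q[:,0]>.06)&(q[:,0]<.11)&(q[:,2]>.23)]; m=np.median(b,0); return np.arctan2(-m[1],m[2]-.029)
E
python3 - <<'E'
from h import *
for t in np.arange(.2,1.4,.1): print(round(t,2),fing(t,115),pt(t,131))
s=st()
E
```

```text
0.2 [-56.6184  22.6896 110.435 ] [-68.3887  40.8263 108.6378]
0.3 [-55.569   32.4432 104.1377] [-65.1491  51.2916 101.4643]
0.4 [-53.3006  42.1013  98.0324] [-60.659   61.4378  94.5096]
0.5 [-49.8296  51.5452  92.1801] [-54.9633  71.1636  87.843 ]
0.6 [-45.1927  60.6585  86.6392] [-48.119   80.3718  81.5313]
0.7 [-39.4448  69.3315  81.4652] [-40.1943  88.9704  75.6374]
0.8 [-32.657   77.4634  76.7097] [-31.2686  96.8734  70.2202]
0.9 [-24.9133  84.9642  72.4202] [-21.4309 104.002   65.334 ]
1.0 [-16.308   91.755   68.6396] [-10.7796 110.2848  61.0274]
1.1 [-6.9434 97.7688 65.4058] [  0.5789 115.6591  57.3436]
1.2 [  3.0722 102.9501  62.7508] [ 12.5311 120.0712  54.3193]
1.3 [ 13.6264 107.2547  60.7015] [ 24.9577 123.477   51.9848]
t 17.45 pos [ 0.5817 -0.0583  0.1074] yaw 2.1 F [-4.2949 -3.8889  0.5993] open 0.0011
```

```bash
python3 -m creep '[{"hand":0.0,"slide":[-0.010,-0.0025,0],"turn":0},{"hand":0.0,"slide":[-0.010,-0.0025,0],"turn":0},{"hand":0,"slide":[-0.010,-0.0025,0],"turn":0},{"hand":0,"slide":[-0.009,-0.0025,0],"turn":0},{"hand":0,"slide":[0,0,0],"turn":0}]'
python3 - <<'E'
from h import *
s=st(); print(wr(s["tool_pos"])); p=snapshot("scene"); save(p,"k6"); print("lean",lean(p))
for r in pinpoint("foot",p)[:2]: print(r, wr(w(p,r["uv"])))
cv2.imwrite("pics/k6c.png",cv2.resize(p["frame"][150:330,60:260,::-1],(666,600)))
E
```

```text
clock: 18.08
tool_pos: [0.5425, -0.048, 0.1076]
eef_rot: [1.0, 0.019, -0.001, -0.0]
contact_force: [-2.3, -0.7, 1.0]
opening: 0.009
t 18.07 pos [ 0.5425 -0.048   0.1076] yaw 2.2 F [-2.3026 -0.6773  1.0331] open 0.0008
[-0.056   0.0258  0.1076]
lean 0.30321567721816317
{'uv': [179.8, 198.1], 'conf': 0.67} [-0.0645  0.0536  0.1126]
```

View pics/k6c.png

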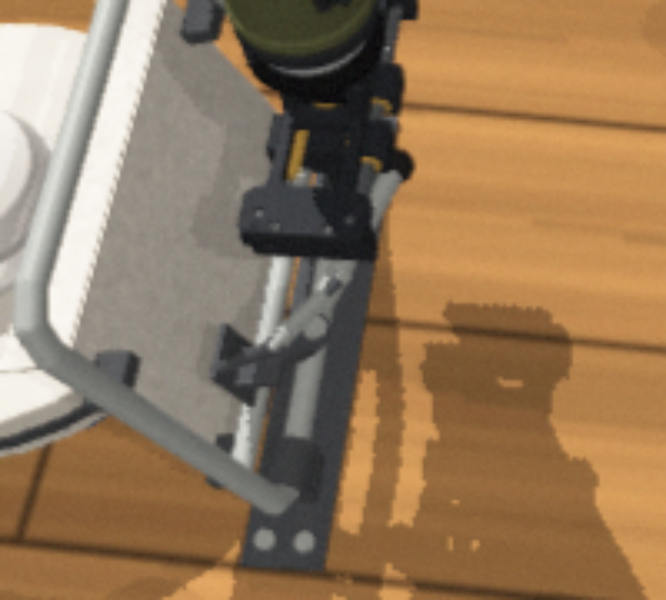

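The lean is still 0.303, θ is about 0.3 and the force is low. Continuing along the foot's arc.

```bash
python3 -m creep '[{"hand":0.0,"slide":[0.001,-0.006,0.0045],"turn":0},{"hand":0.0,"slide":[0.002,-0.006,0.0045],"turn":0},{"hand":0,"slide":[0.002,-0.006,0.0045],"turn":0},{"hand":0,"slide":[0.003,-0.006,0.004],"turn":0},{"hand":0,"slide":[0,0,0],"turn":0}]'
python3 - <<'E'
from h import *
s=st(); print(wr(s["tool_pos"])); p=snapshot("scene"); save(p,"k7"); print("lean",lean(p))
for r in pinpoint("foot",p)[:2]: print(r, wr(w(p,r["uv"])))
E
```

```text
clock: 18.8
tool_pos: [0.551, -0.0234, 0.0896]
eef_rot: [1.0, 0.02, -0.0, -0.0]
contact_force: [0.2, -0.2, 1.0]
opening: 0.003
t 18.8 pos [ 0.551  -0.0234  0.0896] yaw 2.3 F [ 0.2117 -0.2243  0.9937] open 0.0002
[-0.0465  0.05    0.0896]
lean 0.3030023969558303
{'uv': [191.9, 210.9], 'conf': 0.48} [-0.0464  0.079   0.0945]
```

```bash
python3 -m creep '[{"hand":0.0,"slide":[0.003,-0.007,0.0045],"turn":0},{"hand":0.0,"slide":[0.004,-0.007,0.0045],"turn":0},{"hand":0,"slide":[0.004,-0.006,0.004],"turn":0},{"hand":0,"slide":[0.005,-0.006,0.003],"turn":0},{"hand":0,"slide":[0,0,0],"turn":0}]'
python3 - <<'E'
from h import *
s=st(); print(wr(s["tool_pos"])); p=snapshot("scene"); save(p,"k8"); print("lean",lean(p))
for r in pinpoint("foot",p)[:2]: print(r, wr(w(p,r["uv"])))
E
```

```text
clock: 19.52
tool_pos: [0.5663, 0.0035, 0.0738]
eef_rot: [1.0, 0.02, 0.0, -0.0]
contact_force: [0.1, -0.5, -0.0]
opening: 0.004
t 19.52 pos [0.5663 0.0035 0.0738] yaw 2.3 F [ 0.143  -0.5296 -0.0068] open 0.0004
[-0.0301  0.0763  0.0738]
lean 0.30318966229440525
{'uv': [206.6, 237.1], 'conf': 0.46} [-0.0024  0.1123  0.0669]
```

View pics/k8.png

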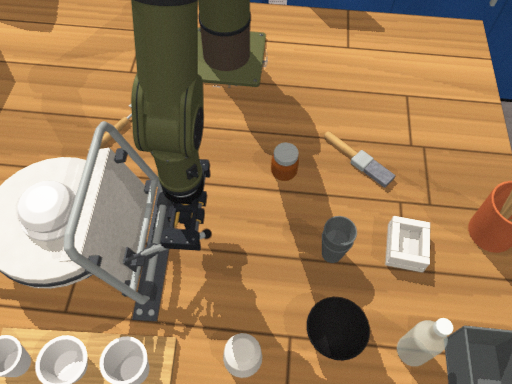

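The foot ball is at (207,236), near or just past dead centre. Pushing on a little more.

```bash
python3 -m creep '[{"hand":0.0,"slide":[0.006,-0.006,0.002],"turn":0},{"hand":0.0,"slide":[0.007,-0.006,0.002],"turn":0},{"hand":0,"slide":[0.007,-0.005,0.002],"turn":0},{"hand":0,"slide":[0.007,-0.005,0.001],"turn":0},{"hand":0,"slide":[0,0,0],"turn":0}]'
python3 - <<'E'
from h import *
s=st(); print(wr(s["tool_pos"])); p=snapshot("scene"); save(p,"k9"); print("lean",lean(p))
for r in pinpoint("foot",p)[:2]: print(r, wr(w(p,r["uv"])))
cv2.imwrite("pics/k9c.png",cv2.resize(p["frame"][150:330,60:260,::-1],(666,600)))
E
```

```text
clock: 20.25
tool_pos: [0.5928, 0.0259, 0.0671]
eef_rot: [1.0, 0.02, 0.0, -0.0]
contact_force: [-0.1, 0.2, 0.5]
opening: 0.006
t 20.25 pos [0.5928 0.0259 0.0671] yaw 2.2 F [-0.1235  0.1557  0.495 ] open 0.0005
[-0.0027  0.0976  0.0671]
lean 0.3028842289263553
{'uv': [209.1, 274.6], 'conf': 0.75} [0.0763 0.1257 0.0619]
```

View pics/k9c.png

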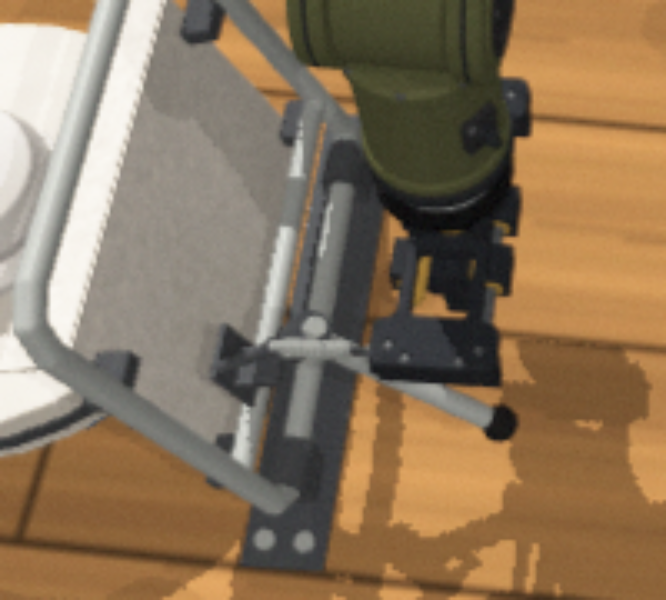

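The kickstand has snapped down: its foot centre is at rail (76,126,51) against an expected (78,127,50), and the lean is 0.303. Retreating upwards and then over the top bar.

```bash
python3 -m creep '[{"hand":0.0,"slide":[-0.002,0,-0.03],"turn":0},{"hand":0.0,"slide":[0,0,-0.055],"turn":0},{"hand":0,"slide":[0,0,-0.058],"turn":0},{"hand":0,"slide":[0,0,-0.058],"turn":0},{"hand":0.06,"slide":[0,0,-0.052],"turn":0}]'
python3 - <<'E'
from h import *
s=st(); print(s["q"]); B=rw(0,-.255*np.sin(.303),.025+.255*np.cos(.303)); print("bar",B)
plan([(np.r_[B[:2],.325],92.3)])
E
```

```text
clock: 20.98
tool_pos: [0.5896, 0.0244, 0.3225]
eef_rot: [1.0, 0.019, 0.0, 0.0]
contact_force: [0.3, 0.4, 0.1]
opening: 0.098
t 20.98 pos [0.5896 0.0244 0.3225] yaw 2.1 F [0.3323 0.3836 0.0822] open 0.0087
[-0.2151  0.561   0.1639  1.5869 -0.1031  1.0016  0.017 ]
bar [ 0.6026 -0.1475  0.2684]
{"slide": [0.0007, 0.0172, -0.0002], "turn": -9.0} [0.5909 0.0073 0.3227]
{"slide": [-0.002, 0.0171, -0.0002], "turn": -9.0} [ 0.5923 -0.0099  0.3229]
{"slide": [-0.0047, 0.0166, -0.0003], "turn": -9.0} [ 0.5936 -0.0271  0.3232]
{"slide": [-0.0072, 0.0157, -0.0002], "turn": -9.0} [ 0.5949 -0.0443  0.3234]
{"slide": [-0.0096, 0.0143, -0.0003], "turn": -9.0} [ 0.5962 -0.0615  0.3237]
{"slide": [-0.0117, 0.0126, -0.0002], "turn": -9.0} [ 0.5975 -0.0787  0.324 ]
{"slide": [-0.0136, 0.0107, -0.0003], "turn": -9.0} [ 0.5988 -0.0959  0.3243]
{"slide": [-0.0151, 0.0084, -0.0002], "turn": -9.0} [ 0.6    -0.1131  0.3245]
{"slide": [-0.0162, 0.0059, -0.0003], "turn": -9.0} [ 0.6013 -0.1303  0.3248]
{"slide": [-0.0169, 0.0034, -0.0002], "turn": -9.0} [ 0.6027 -0.1475  0.325 ]
--
```

```bash
python3 -m creep '[{"hand":0.06,"slide":[0.0005,0.017,0],"turn":-9},{"hand":0.06,"slide":[-0.002,0.017,0],"turn":-9},{"hand":0.06,"slide":[-0.0045,0.0165,0],"turn":-9},{"hand":0.06,"slide":[-0.007,0.0155,0],"turn":-9},{"hand":0.06,"slide":[-0.0095,0.0145,0],"turn":-9}]'
python3 -m creep '[{"hand":0.06,"slide":[-0.0115,0.0125,0],"turn":-9},{"hand":0.06,"slide":[-0.0135,0.0105,0],"turn":-9},{"hand":0.06,"slide":[-0.015,0.0085,0],"turn":-9},{"hand":0.06,"slide":[-0.016,0.006,0],"turn":-9},{"hand":0.06,"slide":[-0.017,0.0035,0],"turn":-9}]'
python3 -m creep '[{"hand":0.06,"slide":[0,0,0],"turn":0},{"hand":0.06,"slide":[0,0,0],"turn":0},{"hand":0.06,"slide":[0,0,0],"turn":0}]'
python3 - <<'E'
from h import *
s=st(); print(s["q"]); B=rw(0,-.255*np.sin(.303),.025+.255*np.cos(.303))
plan([(np.r_[B[:2],.257],92.3)]); p=snapshot("scene"); save(p,"b0"); print(lean(p))
for r in pinpoint("bar_mid",p)[:2]+pinpoint("foot",p)[:2]: print(r, wr(w(p,r["uv"])))
E
```

```text
clock: 21.6
tool_pos: [0.5963, -0.0614, 0.3201]
eef_rot: [0.916, 0.402, -0.0, -0.0]
contact_force: [-0.2, 0.2, 0.2]
opening: 0.663
clock: 22.22
tool_pos: [0.6031, -0.1469, 0.32]
eef_rot: [0.692, 0.722, -0.0, -0.0]
contact_force: [0.9, 0.3, -0.0]
opening: 0.68
clock: 22.6
tool_pos: [0.6038, -0.1445, 0.3203]
eef_rot: [0.693, 0.721, 0.0, -0.0]
contact_force: [-0.1, 0.6, 0.3]
opening: 0.682
t 22.6 pos [ 0.6038 -0.1445  0.3203] yaw 92.2 F [-0.0842  0.5908  0.2969] open 0.06
[ 0.3183  0.6152 -0.2849  1.4789  0.1849  1.0741  1.6038]
{"slide": [-0.0015, -0.0006, 0.0316], "turn": -0.1} [ 0.6033 -0.146   0.2887]
{"slide": [-0.0015, -0.0007, 0.0317], "turn": -0.1} [ 0.6026 -0.1475  0.257 ]
--
0.3037416747793816
{'uv': [211.0, 276.3], 'conf': 0.7} [0.0793 0.1298 0.061 ]
```

View pics/b0.png

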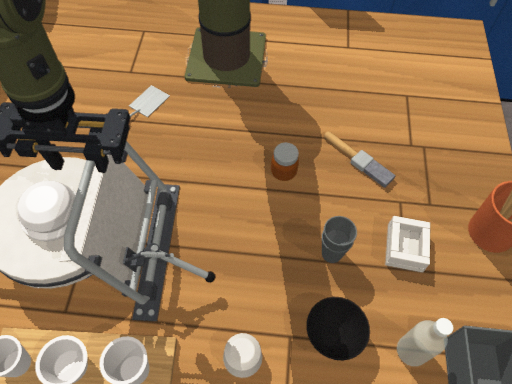

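The stand is down (foot at (211,276)) and the fingers straddle the bar at about (85,165). Descending and gripping.

```bash
python3 -m creep '[{"hand":0.06,"slide":[-0.002,0,0.02],"turn":0},{"hand":0.06,"slide":[-0.001,0,0.02],"turn":0},{"hand":0.06,"slide":[0,0,0.02],"turn":0},{"hand":0.06,"slide":[0,0,0.003],"turn":0},{"hand":0.06,"slide":[0,0,0],"turn":0}]'
python3 -m creep '[{"hand":0.0,"slide":[0,0,0],"turn":0},{"hand":0.0,"slide":[0,0,0],"turn":0},{"hand":0.0,"slide":[0,0,0],"turn":0},{"hand":0.0,"slide":[0,0,0],"turn":0},{"hand":0.0,"slide":[0,0,0],"turn":0}]' 20
python3 - <<'E'
from h import *
s=st(); print(wr(s["tool_pos"])); p=snapshot("scene"); save(p,"b1")
E
```

```text
clock: 23.38
tool_pos: [0.6043, -0.1486, 0.2576]
eef_rot: [0.693, 0.72, 0.0, 0.0]
contact_force: [0.1, 0.1, 0.0]
opening: 0.683
clock: 24.0
tool_pos: [0.6041, -0.15, 0.2574]
eef_rot: [0.694, 0.72, -0.0, 0.001]
contact_force: [0.6, -2.8, 0.6]
opening: 0.171
t 24.0 pos [ 0.6041 -0.15    0.2574] yaw 92.1 F [ 0.6165 -2.7521  0.5843] open 0.0151
[ 0.0014 -0.0787  0.2574]
```

View pics/b1.png

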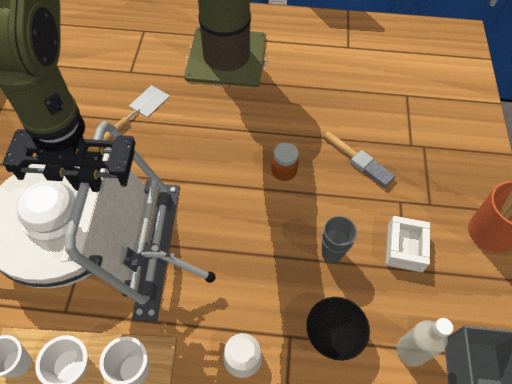

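The bar is gripped at a 15 mm opening (16 mm tube). Raising it along the arc.

```bash
python3 -m creep '[{"hand":0.0,"slide":[0.008,0,-0.0023],"turn":0},{"hand":0.0,"slide":[0.008,0,-0.0021],"turn":0},{"hand":0.0,"slide":[0.0125,0,-0.0028],"turn":0},{"hand":0.0,"slide":[0.0125,0,-0.0022],"turn":0},{"hand":0.0,"slide":[0,0,0],"turn":0}]'
python3 - <<'E'
from h import *
s=st(); print(wr(s["tool_pos"]))
p=snapshot("scene"); save(p,"b2"); print(lean(p))
E
python3 -m creep '[{"hand":0.0,"slide":[0.0125,0,-0.0016],"turn":0},{"hand":0.0,"slide":[0.0125,0,-0.001],"turn":0},{"hand":0.0,"slide":[0.006,0,-0.0002],"turn":0},{"hand":0.0,"slide":[0,0,0],"turn":0},{"hand":0.0,"slide":[0,0,0],"turn":0}]'
python3 - <<'E'
from h import *
s=st(); print(wr(s["tool_pos"]))
p=snapshot("scene"); save(p,"b3"); print(lean(p))
for r in pinpoint("foot",p)[:2]: print(r, wr(w(p,r["uv"])))
E
```

```text
clock: 24.68
tool_pos: [0.6022, -0.1048, 0.2664]
eef_rot: [0.692, 0.722, 0.001, -0.001]
contact_force: [0.8, -2.0, -3.6]
opening: 0.167
t 24.68 pos [ 0.6022 -0.1048  0.2664] yaw 92.4 F [ 0.7637 -2.0013 -3.5534] open 0.0147
[ 0.0014 -0.0333  0.2664]
0.11513645510593862
clock: 25.35
tool_pos: [0.6009, -0.0771, 0.2689]
eef_rot: [0.694, 0.72, -0.0, -0.0]
contact_force: [4.3, -1.2, -11.9]
opening: 0.162
t 25.35 pos [ 0.6009 -0.0771  0.2689] yaw 92.2 F [  4.3177  -1.2399 -11.9363] open 0.0143
[ 0.0012 -0.0057  0.2689]
0.008861762825916768
{'uv': [214.2, 282.8], 'conf': 0.84} [0.0783 0.1338 0.0226]
{'uv': [157.0, 245.0], 'conf': 0.42} [0.0064 0.0055 0.0316]
```

View pics/b3.png

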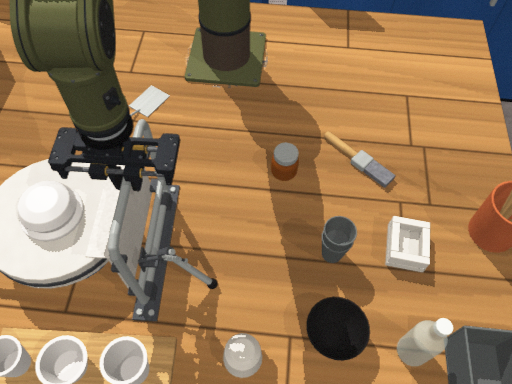

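The foot top is at 22.6 mm, so it is on the bench, and the lean is about 0.01–0.02. I'm pulling up slightly hard on the bar, so I'll relieve z and nudge the last 2–3 mm.

```bash
python3 -m creep '[{"hand":0.0,"slide":[0.0025,0,0.001],"turn":0},{"hand":0.0,"slide":[0,0,0.001],"turn":0},{"hand":0.0,"slide":[0,0,0],"turn":0},{"hand":0.0,"slide":[0,0,0],"turn":0},{"hand":0.0,"slide":[0,0,0],"turn":0}]'
python3 - <<'E'
from h import *
s=st(); print(wr(s["tool_pos"]))
for n in("scene","top"):
    p=snapshot(n); save(p,"b4"+n)
    try: print(n,lean(p))
    except Exception as e: print(e)
    for r in pinpoint("foot",p)[:1]: print(r, wr(w(p,r["uv"])))
    c=cloud(p)[p["depth"]>0]; P=c[(np.hypot(c[:,0]-.5705,c[:,1]-.306)<.05)&(c[:,2]>.02)&(c[:,2]<.16)]; m=P[:,2].max(); P=P[P[:,2]>m-.008]
    print("cups",m,cv2.minEnclosingCircle((P[:,:2]*1000).astype(np.float32)))
E
```

```text
clock: 26.08
tool_pos: [0.601, -0.0746, 0.2687]
eef_rot: [0.694, 0.72, 0.0, 0.0]
contact_force: [-3.2, -0.9, 6.6]
opening: 0.163
t 26.07 pos [ 0.601  -0.0746  0.2687] yaw 92.2 F [-3.243  -0.8631  6.6166] open 0.0144
[ 0.0014 -0.0031  0.2687]
scene -0.0009004708012761365
{'uv': [211.1, 282.8], 'conf': 0.73} [0.0793 0.1276 0.024 ]
cups 0.11846849332196308 ((570.54150390625, 305.7441101074219), 33.549530029296875)
top 0.00549336487497137
{'uv': [282.7, 159.2], 'conf': 0.82} [0.0697 0.1247 0.0222]
cups 0.1189929253901385 ((570.0392456054688, 304.466064453125), 32.73112869262695)
```

View pics/b4top.png

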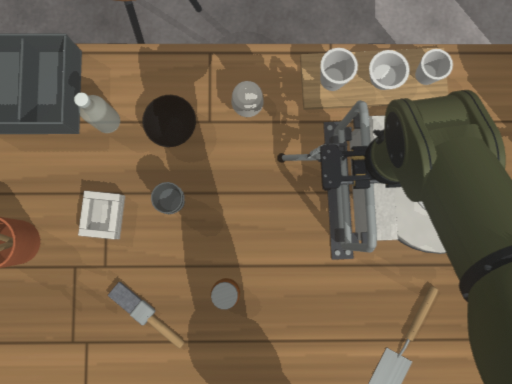

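Everything is near target. I'll hold for a short settle check and then hand in.

```bash
python3 -m creep '[{"hand":0.0,"slide":[0,0,0],"turn":0},{"hand":0.0,"slide":[0,0,0],"turn":0},{"hand":0.0,"slide":[0,0,0],"turn":0},{"hand":0.0,"slide":[0,0,0],"turn":0},{"hand":0.0,"slide":[0,0,0],"turn":0}]' 25
python3 - <<'E'
from h import *
s=st(); p=snapshot("scene"); print(lean(p)); print(finish_job()); 
E
```

```text
clock: 26.9
tool_pos: [0.601, -0.0746, 0.2687]
eef_rot: [0.694, 0.72, 0.0, 0.0]
contact_force: [-3.8, -1.7, 5.9]
opening: 0.165
t 26.9 pos [ 0.601  -0.0746  0.2687] yaw 92.2 F [-3.7533 -1.6824  5.9004] open 0.0145
-0.0012218699845394432
the job is handed in; nothing more can be done
None
```

The job is handed in at about 27 s, with the screen held upright by its top bar. `finish_job` gives no verdict, so everything below rests on my own last checks.

- **Cup:** I nested the stray cup in the home cup and let it go. Its rim stood about 34 mm higher than the home cup's had, centred to within the camera error of about 2 mm. It had not moved in the last check.
- **Kickstand:** my first push, at mid-leg, lifted the screen to nearly upright instead of flipping the stand. I lowered the screen gently back onto the wheel and pushed near the foot instead. The stand then snapped down with the screen still leaning at 0.30 rad, and the foot was within 2 mm of where it should be.
- **Screen:** I gripped the top bar with 20 N (25 N at the end) and brought it up.
    - **Lean:** about 0.00 rad (−0.001 from the scene camera, +0.005 from the top camera).
    - **Grip:** the bar was between the fingers at an opening of 14.5 mm, against 16 mm nominal for the tube.
    - **Foot:** its centre was at about 11–13 mm, so on the bench.

**Where readings disagreed or stayed uneven:**
- The lean worked out from the hand position was about 0.01 rad, slightly more than the cameras showed.
- About 6 N of vertical force remained at the wrist, steady and well under the limits.
- I saw no sign that anything else on the bench had moved, but I did not measure the other objects one by one.

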